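Seal the spare dust port and throttle the bench intake

TASK

I am about to sand at the bench intake, so set up the dust extraction for it. On one of the two capped ports the cap was only started on its pipe: push it fully home, until it snaps down flush on its collar, with a steady push, not a blow. Then set the intake's damper to half open, its lever midway between along the pipe and square across it, and leave the other cap, the light bar and the things on the bench alone.

Things in the scene. Friction and masses are not known exactly. Their poses are not given: they have to be found in the camera images.
- loose_cap: grey cap only started on its pipe, 16 to 22 mm from home at first: 72 mm in diameter (77 at its open rim), 38 mm high, a square lug on top. Origin: centre of its open end; z outward along the pipe, which leans 33 degrees from vertical towards the robot; y along the duct. It only slides along the pipe. The stop at home is solid; a push above 40 N splits the pipe.
- loose_lug (a point): centre of the top face of that cap's lug (26 x 26 mm, 18 mm high), 56 mm from the cap's origin along z; same axes. Pushing it home: 3 N of friction at first; from 15 mm short of home the snap ring builds up, to about 15 N in all at 5 mm, and lets go at 3 mm. Released before that the cap springs part way back; past it, it jumps home by itself and stays.
- loose_seat (a point): centre of the upper face of the collar (79 mm in diameter) on the same pipe; fixed; z outward along the pipe. Home, the cap's open end rests on it: the cap's origin is at this point and the lug's top 56 mm above it along z.
- shut_cap: the other, identical cap, already home, to be left alone. Origin and axes as for loose_cap.
- shut_seat (a point): the same point on the collar of the other capped port.
- damper (a joint): angle of the intake's damper lever: 0 is shut (lever square across the pipe, pointing towards the robot and down), 1.571 fully open (lever along the pipe, pointing up), 0.785 half open. It stays where it is left: friction of 0.25 N m, about 3 N at the grip. It starts between 1.2 and 1.571.
- damper_grip (a point): centre of the black grip at the end of the damper lever, 88 mm from the pivot: 46 mm long along the lever, 20 mm thick along y, 24 mm the third way; the steel arm behind it is 6 mm thick along y. The frame turns with the lever: -x points from pivot to grip. The intake's pipe (63 mm, its mouth flared to 90 mm, 57 mm further up than the pivot) has its axis 88 mm away on the -y side.
- damper_pivot (a point): point on the lever's turning axis beside the lever's arm; fixed. z outward along the intake's pipe, which leans 33 degrees from vertical towards the robot; y is the turning axis, along the duct. At joint value q the grip's centre lies at (-88 cos q, 0, 88 sin q) mm in this frame.
- rack: fixed: aluminium duct, 100 mm in diameter, along y, axis 78 mm high; three parallel ports about 210 mm apart, in any order; uprights at y = 390 mm either side, 390 mm tall; a light bar along y, 34 mm wide, 352 to 390 mm high, its middle 84 mm nearer the robot than the duct's axis, so just above the caps. Origin on the bench under the middle of the duct; x away from the robot.
- glue_bottle: white glue bottle with an orange top, 52 mm in diameter, 135 mm tall, standing in front of the gap between two ports; origin at the centre of its underside.
- sanding_block: cork block 100 x 60 x 35 mm, on the bench in front of the duct; origin under its centre.
- tape_measure: yellow tape measure 70 x 38 x 66 mm; origin under its centre.
- chisel: chisel 250 mm long with a yellow handle, lying on the bench; origin under its middle.
- try_square: try square lying on the bench, wooden stock 100 mm, steel blade 160 mm, 18 mm high; origin at the corner.
- mallet: wooden mallet lying on the bench, head 120 mm long and 85 mm high, handle 200 mm; origin under the head.
- finish_can: can 66 mm in diameter, 100 mm tall, standing on the bench; origin at the centre of its underside.

How it is judged:
By the outcome, as a careful person would: the job done as asked, in the order asked, and still so for the second after the job is handed in, with the robot touching nothing.
It also fails if it takes over 56 s, if anything falls off the work surface, if the arm or the gripper's body presses on something with over 40 N, if the wrist force passes 120 N, or if a joint passes its speed limit or range.

ROBOT

A 6-joint arm with a two-finger parallel gripper is mounted at the origin on the work surface. World frame = base frame: x ahead of the robot, y to its left, z up, the work surface at z = 0. Lengths are in m, angles in degrees, forces in N, time in s.
With the tool pointing down it reaches from about 0.4 to 0.825 m from the base axis. Payload 7 kg.
Tool frame: the origin (TCP) lies midway between the tips of the shut fingers; the grasp point (between the pads) lies 19 mm behind it; z points along the fingers, y is the line along which they close (so a half turn about z gives the same grasp; the last joint's range is limited). The gripper opens to 88 mm and grips with 3 to 60 N. Pads are 19 mm wide; open, the fingers measure 130 mm over their backs; the gripper's body (78 mm by 193 mm) begins 47 mm behind the grasp point.
Start: joints at [-51.389, 20.546, 0.682, 0, -70.136, -16.507], TCP at [0.254, -0.625, 0.203] pointing down, gripper open.
Joint ranges: [-176.03, 176.03], [-82.01, 121.73], [-58.28, 71.71], [-173.87, 95.51], [-174.79, -0.11], [-173.66, 173.66]. Speed limits (degrees/s): [136.94, 136.94, 172.46, 180, 180, 180].

INTERFACE

Orientations are given as [roll, pitch, yaw] about the fixed x, y, z axes, in that order (R = Rz(yaw) Ry(pitch) Rx(roll)).
In Python, from plant import get_state, optics, order gives the robot as it stands. The module is installed in compiled form; this text tells all that it offers.
- The arm moves only by the tool send_rows, never from a script. Its argument "moves" is a list of rows, each an object with "slide": the shift along the tool's x, y, z as a fraction of full scale, a list of three; "turn": the turn about the tool's z as a fraction of full scale; "gripper": the opening, from 0 (shut) to 1 (fully open). A call has exactly 5 rows; each row is the pose to reach, as a shift and turn from the pose commanded when the call began, along the tool's axes at that moment; what a row does not reach only later rows make up. Full scale, the value 1, is 150 mm for a shift and 90 degrees for a turn. A row lasts 1/12 s, in which the tool goes at most 41.7 mm and 7.16 degrees, less where a joint would pass 70% of its speed; a pose out of reach is approached as far as the arm can. A call with a number of a shift or a turn outside -1 to 1 is refused whole. A call with a gripper value outside its range is refused whole. The fingers move at their own pace and stop on an object; "newtons" is the grip in N (left out, the last holds). Time passes only in rows, so rows that repeat a pose let the fingers close, or fill a call up. It gives the time, the measured TCP pose, the force, the opening and the grip force at its end, in the units of the state.
- get_state(): the state, without advancing time (a new reading comes with each control period).
- optics.capture(name): name is "scene" or "side" or "wrist"; returns a dict with "img" (400x640x3 uint8, red, green, blue), "intrinsics" (3x3 intrinsics, pixels), "dist" ([k1, k2, p1, p2, k3] as OpenCV has them; the pictures are not rectified), "origin" and "attitude" of the camera in the world. Camera axes: x right, y down, z forward; pixel columns grow to the right and rows downward; lengths in m; the calibration is good to about 2 mm. A picture is of the moment at which its call begins. There is no depth.
- order.close_job(): hands the job in; it is judged then, once.
Trained networks look in the newest picture that a camera, given by its name, has taken for a name from the list of things; names that differ only in an ending like _2 or _b are one class to them, and where a whole thing is asked for, a point or a joint stands for the part that bears it (a point fixed in the world has none). Each returns a list of dicts, best first, with "p" (0 to 1); they miss things now and then, are a little off and sometimes report something else, mostly with a low value. They report only what shows in the picture. A call takes as long as a camera call.
- optics.look_for(camera, name): "location" ([x, y, z] in m, in world coordinates, good to about 4 mm: the middle of the surface that is visible of it).
The state is a dict: "time_s": time; "joints": joint angles; "qd": joint speeds; "joint_torque": joint torques, N m; "tcp_pos": TCP position; "eef_rot": TCP orientation; "contact_force": force on the tool from outside, world axes, zero at the start; "moment": the same for the moment, N m; "gripper_width": finger opening in m; "gripper_force": force on a finger pad.
Only numpy, scipy, OpenCV 4.12 (cv2) and the standard library are available. Lean on these libraries where they do the work, as an engineer would, in place of code of your own. Each camera call takes 0.05 s, during which the arm holds its last target. There are 200 camera calls.

## Working session

There is one attempt and no reset: what is moved stays moved. The work goes in short steps, Python scripts to look and compute and a tool call to move; the robot and the scene stay as the last step left them, time stands still between calls to the robot, and variables do not carry over. Pictures are saved under pics/ and viewed, at most 10 in all, crops included, and the job is handed in when it is done.

Besides the shell and the picture viewer there is one more tool, called after "Emit:" as name(argument=value, ...), one argument or row to a line, values as JSON. send_rows: Moves the arm, as the interface text tells. Shift numbers are shares of 150 mm and turn numbers shares of 90 degrees, none past 1 either way. Its arguments: {"type":"object","properties":{"moves":{"type":"array"},"newtons":{"type":"number"}},"required":["moves"]}

```bash
mkdir -p pics; cat > h.py <<'E'
import numpy as np, cv2
from plant import get_state, optics, order
from scipy.spatial.transform import Rotation as R
E
python3 - <<'E'
from h import *
s=get_state(); print(s)
for c in ["scene","side","wrist"]:
    d=optics.capture(c); cv2.imwrite(f"pics/{c}0.png",d["img"][:,:,::-1])
    print(c,d["origin"],np.round(d["attitude"],3).tolist(),np.round(d["intrinsics"],1).tolist(),d["dist"])
    if c!="wrist":
        for n in ["loose_cap","loose_lug","loose_seat","shut_cap","shut_seat","damper","damper_grip","damper_pivot","rack","glue_bottle","sanding_block","tape_measure","mallet","finish_can","chisel","try_square"]:
            try: print(n,[(np.round(r["location"],3).tolist(),round(r["p"],2)) for r in optics.look_for(c,n)][:3])
            except Exception as e: print(n,e)
E
```

```text
{'time_s': 0.0, 'joints': array([-5.13891060e+01,  2.05903994e+01,  6.33713968e-01, -1.94206382e-02,
       -7.01353187e+01, -1.65056811e+01]), 'qd': array([ 0.08133141,  0.07990119, -0.01613569, -0.03622845,  0.07241871,
        0.12668335]), 'joint_torque': array([ 3.01761529e-04, -5.82709837e+01,  2.93050110e+01,  6.99681491e+00,
        6.75234071e-03, -1.76414642e-04]), 'tcp_pos': array([ 0.25376642, -0.62491675,  0.20253615]), 'eef_rot': array([ 1.79906600e+02, -8.63741485e-03, -1.57901394e+02]), 'contact_force': array([-0.25010684, -0.71436476, -0.43753003]), 'moment': array([ 0.04922763,  0.02291872, -0.0132429 ]), 'gripper_force': 0.0, 'gripper_width': 0.08759153135539609}
scene [1.50861786 0.01630035 1.02156163] [-131.98, 0.682, 93.05] [[397.9, 0.0, 312.9], [0.0, 397.9, 197.9], [0.0, 0.0, 1.0]] [-0.00391225  0.          0.          0.          0.        ]
loose_cap [([0.648, -0.169, 0.223], 0.97)]
loose_lug [([0.65, -0.168, 0.227], 0.88), ([0.636, 0.321, 0.233], 0.2)]
loose_seat [([0.669, -0.169, 0.196], 0.91), ([0.636, 0.324, 0.23], 0.69), ([0.687, 0.245, 0.195], 0.47)]
sh
[... 1164 characters left out ...]
er_grip [([0.626, 0.332, 0.241], 0.77)]
damper_pivot [([0.64, 0.265, 0.21], 0.72)]
rack [([0.727, 0.435, 0.123], 0.76)]
glue_bottle [([0.525, 0.161, 0.07], 0.67)]
sanding_block [([0.575, -0.031, 0.034], 0.56)]
tape_measure [([0.532, 0.284, 0.052], 0.68)]
mallet [([0.524, 0.163, 0.071], 0.67), ([0.426, -0.428, 0.053], 0.56)]
finish_can [([0.42, 0.346, 0.082], 0.67), ([0.638, 0.064, 0.205], 0.27)]
chisel [([0.432, -0.288, 0.012], 0.77)]
try_square [([0.338, -0.049, 0.01], 0.81), ([0.642, -0.144, 0.186], 0.56)]
wrist [ 0.18766629 -0.65274051  0.38390038] [164.492, 0.072, 112.047] [[314.3, 0.0, 324.0], [0.0, 314.3, 203.0], [0.0, 0.0, 1.0]] [-0.0636903  0.         0.         0.         0.       ]
```

View pics/scene0.png

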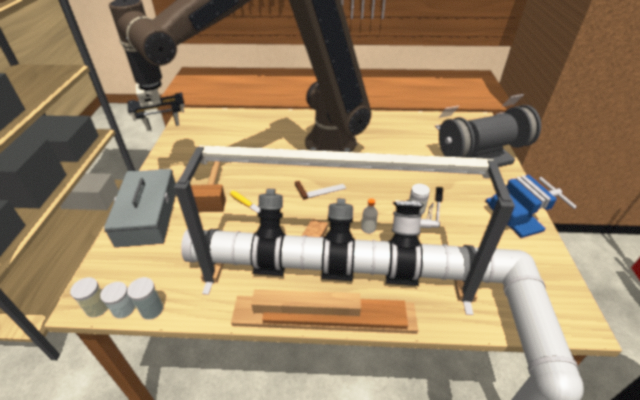

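View pics/side0.png

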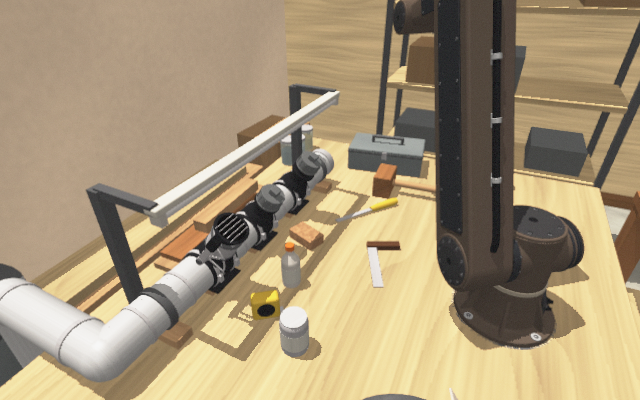

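Scene picture: left port, cap at (269,200), right of it cap at (340,208), and intake at (405,215) with its grip at (438,195). The light bar runs above them. Side picture: caps at (315,165) and (270,200), intake mouth at (232,230). I'm moving the wrist camera closer to measure.

Emit:
send_rows(
  moves=[
    {"slide": [-0.2,0.15,-0.2],"turn": 0.05,"gripper": 0},
    {"slide": [-0.4,0.3,-0.4],"turn": 0.1,"gripper": 0},
    {"slide": [-0.55,0.45,-0.6],"turn": 0.15,"gripper": 0},
    {"slide": [-0.7,0.6,-0.75],"turn": 0.2,"gripper": 0},
    {"slide": [-0.8,0.7,-0.85],"turn": 0.24,"gripper": 0},
  ],
)

```text
time_s: 2.17
tcp_pos: [0.3261, -0.4817, 0.3329]
eef_rot: [-179.9, 0.1, -179.7]
contact_force: [1.0, -1.0, 0.7]
gripper_width: 0.0599
gripper_force: 0.0
```

Emit:
send_rows(
  moves=[
    {"slide": [-0.15,0.2,-0.1],"turn": 0,"gripper": 0},
    {"slide": [-0.3,0.4,-0.2],"turn": 0,"gripper": 0},
    {"slide": [-0.45,0.6,-0.2],"turn": 0,"gripper": 0},
    {"slide": [-0.6,0.8,-0.2],"turn": 0,"gripper": 0},
    {"slide": [-0.7,1,-0.2],"turn": 0,"gripper": 0},
  ],
)

```text
time_s: 2.58
tcp_pos: [0.4307, -0.3303, 0.3612]
eef_rot: [-180.0, 0.1, -179.5]
contact_force: [0.6, -0.0, -0.3]
gripper_width: 0.0267
gripper_force: 0.0
```

Emit:
send_rows(
  moves=[
    {"slide": [-0.05,0.2,0],"turn": 0,"gripper": 0},
    {"slide": [-0.1,0.4,0],"turn": 0,"gripper": 0},
    {"slide": [-0.15,0.6,0],"turn": 0,"gripper": 0},
    {"slide": [-0.2,0.7,0],"turn": 0,"gripper": 0},
    {"slide": [-0.2,0.7,0],"turn": 0,"gripper": 0},
  ],
)

```text
time_s: 3.0
tcp_pos: [0.4593, -0.2242, 0.3614]
eef_rot: [180.0, 0.1, -179.3]
contact_force: [0.1, -0.8, 0.1]
gripper_width: 0.0007
gripper_force: 0.0
```

```bash
cat >> h.py <<'E'
def cam(c,fn=None,crop=None,k=1):
    d=optics.capture(c)
    if fn:
        im=d["img"][:,:,::-1]
        if crop: im=im[crop[1]:crop[3],crop[0]:crop[2]]
        cv2.imwrite("pics/"+fn,cv2.resize(im,None,fx=k,fy=k,interpolation=cv2.INTER_CUBIC))
    return d
def proj(d,P):
    Rc=R.from_euler('xyz',d["attitude"],degrees=True).as_matrix()
    q=(np.atleast_2d(P)-d["origin"])@Rc
    return cv2.projectPoints(q,np.zeros(3),np.zeros(3),np.array(d["intrinsics"]),np.array(d["dist"]))[0][:,0]
def ray(d,px):
    Rc=R.from_euler('xyz',d["attitude"],degrees=True).as_matrix()
    u=cv2.undistortPoints(np.array(px,float).reshape(-1,1,2),np.array(d["intrinsics"]),np.array(d["dist"]))[:,0]
    v=np.c_[u,np.ones(len(u))]@Rc.T
    return np.array(d["origin"]),v/np.linalg.norm(v,axis=1)[:,None]
def tri(rays):
    A=sum(np.eye(3)-np.outer(v,v) for o,v in rays); b=sum((np.eye(3)-np.outer(v,v))@o for o,v in rays)
    P=np.linalg.solve(A,b); return P,[np.linalg.norm((np.eye(3)-np.outer(v,v))@(P-o)) for o,v in rays]
E
python3 - <<'E'
from h import *
s=get_state(); print(s["time_s"],s["tcp_pos"],s["eef_rot"])
d=cam("wrist","w1.png"); print(d["origin"],d["attitude"])
for n in ["loose_cap","loose_lug","loose_seat","shut_cap","shut_seat","damper_grip","damper_pivot"]:
    print(n,[(np.round(r["location"],3).tolist(),round(r["p"],2)) for r in optics.look_for("wrist",n)][:3])
cam("scene","sc1.png",(230,150,470,290),3)
E
```

```text
3.0 [ 0.45932226 -0.22418053  0.3613517 ] [ 1.79977881e+02  7.45416339e-02 -1.79320655e+02]
[ 0.38750086 -0.22540889  0.54167972] [1.64394387e+02 4.25068054e-02 9.06203100e+01]
loose_cap []
loose_lug [([0.428, 0.295, 0.032], 0.71)]
loose_seat [([0.628, 0.026, 0.198], 0.32), ([0.342, -0.053, 0.007], 0.17)]
shut_cap [([0.627, 0.031, 0.196], 0.58)]
shut_seat [([0.632, 0.018, 0.19], 0.82)]
damper_grip []
damper_pivot []
```

View pics/w1.png

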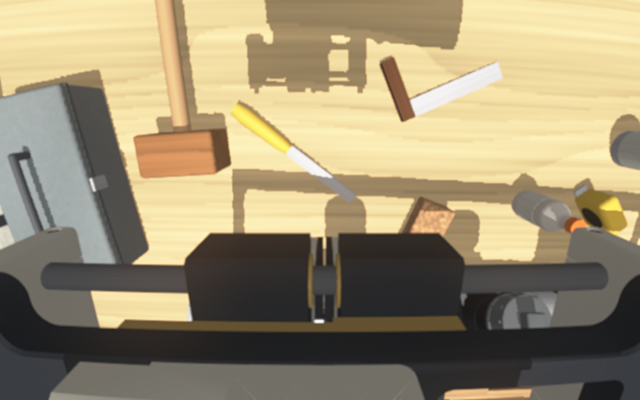

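View pics/sc1.png

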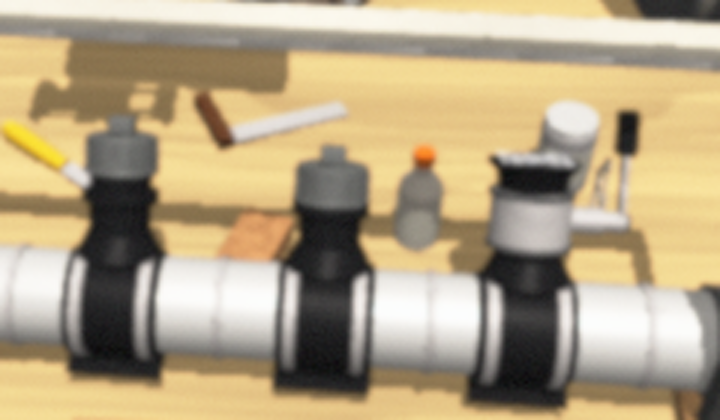

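Wrist view: the gripper hides the caps, and only the shut cap shows, at (515,315). The scene crop (3x, offset 230,150) puts the loose cap's lug top at (122,116) and its rim at (122,178). The shut cap's lug top is at (333,146), its rim at (330,208), and the grip is at (628,132). The loose cap is the one at y≈-0.165, since more black pipe shows there. Next is a side crop.

```bash
python3 - <<'E'
from h import *
print(get_state()["joints"].round(1))
cam("side","sd1.png",(190,110,350,290),3.3)
E
```

```text
[ -4.4   1.2  -3.6   0.  -85.3 -85.2]
```

View pics/sd1.png

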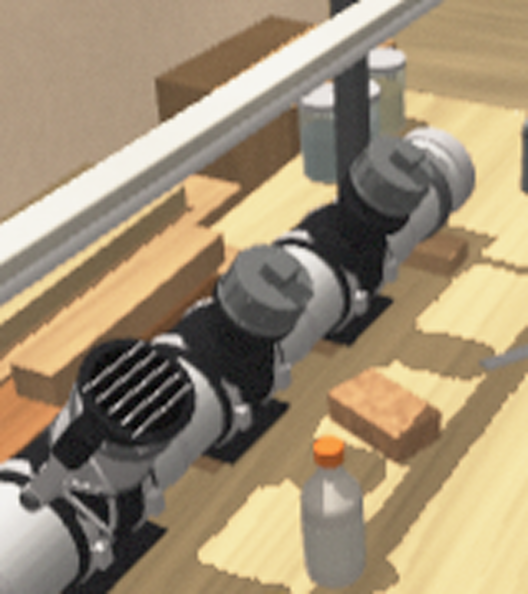

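Side crop (3.3x, offset 190,110): loose lug top at about (408,158), shut lug top at (283,271), black grip at (78,440). The bar passes behind and above the caps.

```bash
python3 - <<'E'
from h import *
a=cam("scene"); b=cam("side")
S=lambda p:(p[0]/3+230,p[1]/3+150); D=lambda p:(p[0]/3.3+190,p[1]/3.3+110)
for n,p,q in [("loose",(123,119),(408,158)),("shut",(334,149),(283,271)),("grip",(628,132),(78,440))]:
    rs=[(o,v[0]) for o,v in (ray(a,[S(p)]),ray(b,[D(q)]))]; print(n,*[np.round(z,4) for z in tri(rs)])
# bar edges: front-bottom/ top edges in both images, rack uprights
for x in (0.72,0.74,0.76):
  xb=x-0.084
  print(x,"scene bar top-front/back",[(proj(a,[[xb+e,y,0.390]])[0]-[230,150])*3 for e in(-.017,.017) for y in(-.16,.24)])
  print("  side bar",[((proj(b,[[xb-.017,y,z]])[0]-[190,110])*3.3).round(0) for z in (.352,.390) for y in(-.16,.04,.24)])
def pt(xd,y,t,r=0): return [xd-.5446*t+.8387*r,y,.078+.8387*t+.5446*r]
for xd in (.72,.74,.76):
  print(xd,[ (np.round((proj(a,[pt(xd,.04,s+56)])[0]-[230,150])*3),np.round((proj(b,[pt(xd,.04,s+56)])[0]-[190,110])*3.3)) for s in (100,.115,.13)if s<1])
E
```

```text
loose [ 0.6066 -0.1663  0.2336] [0.0034 0.0034]
shut [0.6245 0.0462 0.2185] [0.0019 0.0019]
grip [0.6166 0.3309 0.2458] [0.0004 0.0004]
0.72 scene bar top-front/back [array([116.11489705,   1.52219411]), array([558.49073572,  10.95205728]), array([110.94751575,  23.61206252]), array([563.89589648,  33.66569865])]
  side bar [array([394.,  38.]), array([284., 123.]), array([136., 238.]), array([394.,  -3.]), array([281.,  78.]), array([129., 188.])]
0.74 scene bar top-front/back [array([113.10457268,  14.39068702]), array([561.63910317,  24.18164796]), array([107.79211646,  37.10196107]), array([567.19842796,  47.54575771])]
  side bar [array([374.,  35.]), array([263., 119.]), array([112., 232.]), array([373.,  -6.]), array([259.,  74.]), array([104., 182.])]
0.76 scene bar top-front/back [array([110.01015062,  27.61938872]), array([564.87681652,  37.78819523]), array([104.54644001,  50.9785907 ]), array([570.59697729,  61.83104181])]
  side bar [array([355.,  32.]), array([241., 115.]), array([ 88., 226.]), array([354.,  -9.]), array([237.,  70.]), array([ 80., 176.])]
0.72 [(array([ 106., 7030.]), array([-599., 1518.])), (array([ 106., 7030.]), array([-599., 1518.]))]
0.74 [(array([ 106., 7023.]), array([-598., 1519.])), (array([ 106., 7023.]), array([-598., 1519.]))]
0.76 [(array([ 107., 7016.]), array([-598., 1519.])), (array([ 107., 7016.]), array([-598., 1519.]))]
```

Emit:
send_rows(
  moves=[
    {"slide": [-0.1,0.05,-0.25],"turn": 0,"gripper": 0},
    {"slide": [-0.3,0.1,-0.5],"turn": 0,"gripper": 0},
    {"slide": [-0.5,0.15,-0.7],"turn": 0,"gripper": 0},
    {"slide": [-0.75,0.2,-0.85],"turn": 0,"gripper": 0},
    {"slide": [-1,0.23,-0.95],"turn": 0,"gripper": 0},
  ],
)

```text
time_s: 4.02
tcp_pos: [0.6, -0.1922, 0.5035]
eef_rot: [-180.0, 0.3, -179.5]
contact_force: [0.4, -1.0, 1.1]
gripper_width: 0.0003
gripper_force: 0.0
```

Emit:
send_rows(
  moves=[
    {"slide": [-0.2,0,0],"turn": 0,"gripper": 0},
    {"slide": [-0.4,0,0],"turn": 0,"gripper": 0},
    {"slide": [-0.6,0,0],"turn": 0,"gripper": 0},
    {"slide": [-0.8,0,0],"turn": 0,"gripper": 0},
    {"slide": [-1,0,0],"turn": 0,"gripper": 0},
  ],
)

```text
time_s: 4.43
tcp_pos: [0.7505, -0.191, 0.4995]
eef_rot: [-180.0, 0.0, -179.5]
contact_force: [1.8, 0.5, 1.3]
gripper_width: 0.0004
gripper_force: 0.0
```

Emit:
send_rows(
  moves=[
    {"slide": [-0.2,0,0],"turn": 0,"gripper": 0},
    {"slide": [-0.4,0,0],"turn": 0,"gripper": 0},
    {"slide": [-0.6,0,0],"turn": 0,"gripper": 0},
    {"slide": [-0.8,0,0],"turn": 0,"gripper": 0},
    {"slide": [-1,0,0],"turn": 0,"gripper": 0},
  ],
)

```text
time_s: 4.85
tcp_pos: [0.8353, -0.1798, 0.4585]
eef_rot: [-179.3, 1.8, -179.5]
contact_force: [-1.2, -0.5, 1.2]
gripper_width: 0.0006
gripper_force: 0.0
```

```bash
python3 - <<'E'
from h import *
s=get_state(); print(s["time_s"],s["joints"].round(1),s["tcp_pos"].round(4),s["eef_rot"].round(1))
E
```

```text
4.85 [   1.2   43.3   71.7    0.8 -116.6  -90.3] [ 0.8353 -0.1798  0.4585] [-179.3    1.8 -179.5]
```

Emit:
send_rows(
  moves=[
    {"slide": [-1,0,-1],"turn": 0,"gripper": 0},
    {"slide": [-1,0,-1],"turn": 0,"gripper": 0},
    {"slide": [-1,0,-1],"turn": 0,"gripper": 0},
    {"slide": [-1,0,-1],"turn": 0,"gripper": 0},
    {"slide": [-1,0,-1],"turn": 0,"gripper": 0},
  ],
)

```text
time_s: 5.27
tcp_pos: [0.8356, -0.1589, 0.4849]
eef_rot: [-178.7, 4.0, -179.4]
contact_force: [0.1, 0.0, -0.3]
gripper_width: 0.0005
gripper_force: 0.0
```

```bash
python3 - <<'E'
from h import *
s=get_state(); print(s["time_s"],s["joints"].round(1),s["tcp_pos"].round(4),s["eef_rot"].round(1))
E
```

```text
5.2667 [   3.    41.7   71.7    1.6 -116.1  -91.7] [ 0.8356 -0.1589  0.4849] [-178.7    4.  -179.4]
```

Emit:
send_rows(
  moves=[
    {"slide": [0.2,0,0],"turn": 0,"gripper": 0},
    {"slide": [0.4,0,0],"turn": 0,"gripper": 0},
    {"slide": [0.6,0,0],"turn": 0,"gripper": 0},
    {"slide": [0.6,0,0],"turn": 0,"gripper": 0},
    {"slide": [0.6,0,0],"turn": 0,"gripper": 0},
  ],
)

```text
time_s: 5.68
tcp_pos: [0.7437, -0.1607, 0.4794]
eef_rot: [-178.7, 4.0, -179.5]
contact_force: [0.7, 0.1, 0.1]
gripper_width: 0.0004
gripper_force: 0.0
```

```bash
python3 - <<'E'
from h import *
s=get_state(); print(s["time_s"],s["joints"].round(1),s["tcp_pos"].round(4),s["eef_rot"].round(1))
E
```

```text
5.6833 [   3.2   26.1   43.     1.5 -103.   -92.3] [ 0.7437 -0.1607  0.4794] [-178.7    4.  -179.5]
```

Emit:
send_rows(
  moves=[
    {"slide": [-0.6,-0.1,0],"turn": 0,"gripper": 0},
    {"slide": [-1,-0.15,0],"turn": 0,"gripper": 0},
    {"slide": [-1,-0.15,0],"turn": 0,"gripper": 0},
    {"slide": [-1,-0.15,0],"turn": 0,"gripper": 0},
    {"slide": [-1,-0.15,0],"turn": 0,"gripper": 0},
  ],
)

```text
time_s: 6.1
tcp_pos: [0.8693, -0.1745, 0.4482]
eef_rot: [-178.1, 4.8, -179.3]
contact_force: [0.4, 0.3, -1.0]
gripper_width: 0.0005
gripper_force: 0.0
```

Emit:
send_rows(
  moves=[
    {"slide": [-1,-0.15,0],"turn": 0,"gripper": 0},
    {"slide": [-1,-0.15,0],"turn": 0,"gripper": 0},
    {"slide": [-1,-0.15,0],"turn": 0,"gripper": 0},
    {"slide": [-1,-0.15,0],"turn": 0,"gripper": 0},
    {"slide": [-1,-0.15,0],"turn": 0,"gripper": 0},
  ],
)

```text
time_s: 6.52
tcp_pos: [0.9178, -0.1786, 0.4147]
eef_rot: [-177.3, 7.8, -179.3]
contact_force: [0.1, 0.3, 0.9]
gripper_width: 0.0004
gripper_force: 0.0
```

```bash
python3 - <<'E'
from h import *
s=get_state(); print(s["time_s"],s["joints"].round(3),s["tcp_pos"].round(4),s["eef_rot"].round(1))
E
```

```text
6.5167 [   2.056   47.015   71.715    2.965 -106.976  -90.483] [ 0.9178 -0.1786  0.4147] [-177.3    7.8 -179.3]
```

Emit:
send_rows(
  moves=[
    {"slide": [-1,0.3,-0.4],"turn": 0,"gripper": 0},
    {"slide": [-1,0.3,-0.4],"turn": 0,"gripper": 0},
    {"slide": [-1,0.3,-0.4],"turn": 0,"gripper": 0},
    {"slide": [-1,0.3,-0.4],"turn": 0,"gripper": 0},
    {"slide": [-1,0.3,-0.4],"turn": 0,"gripper": 0},
  ],
)

```text
time_s: 6.93
tcp_pos: [0.9441, -0.1251, 0.4165]
eef_rot: [-176.7, 10.1, -179.1]
contact_force: [-0.2, 0.1, -0.8]
gripper_width: 0.0009
gripper_force: 0.0
```

Emit:
send_rows(
  moves=[
    {"slide": [-1,-0.5,-0.6],"turn": 0,"gripper": 0},
    {"slide": [-1,-0.5,-0.6],"turn": 0,"gripper": 0},
    {"slide": [-1,-0.5,-0.6],"turn": 0,"gripper": 0},
    {"slide": [-1,-0.5,-0.6],"turn": 0,"gripper": 0},
    {"slide": [-1,-0.5,-0.6],"turn": 0,"gripper": 0},
  ],
)

```text
time_s: 7.35
tcp_pos: [0.9453, -0.1647, 0.4333]
eef_rot: [-176.0, 12.3, -179.1]
contact_force: [-0.2, -0.7, -0.0]
gripper_width: 0.0001
gripper_force: 0.0
```

Emit:
send_rows(
  moves=[
    {"slide": [-0.3,0.27,-0.2],"turn": 0,"gripper": 0},
    {"slide": [-0.6,0.5,-0.4],"turn": 0,"gripper": 0},
    {"slide": [-1,0.75,-0.4],"turn": 0,"gripper": 0},
    {"slide": [-1,1,-0.4],"turn": 0,"gripper": 0},
    {"slide": [-1,1,-0.4],"turn": 0,"gripper": 0},
  ],
)

```text
time_s: 7.77
tcp_pos: [0.9686, -0.0476, 0.4397]
eef_rot: [-175.7, 14.2, -178.9]
contact_force: [0.5, 0.5, 0.0]
gripper_width: 0.0004
gripper_force: 0.0
```

Emit:
send_rows(
  moves=[
    {"slide": [-1,0.27,-0.4],"turn": 0,"gripper": 0},
    {"slide": [-1,0.5,-0.4],"turn": 0,"gripper": 0},
    {"slide": [-1,0.75,-0.4],"turn": 0,"gripper": 0},
    {"slide": [-1,1,-0.4],"turn": 0,"gripper": 0},
    {"slide": [-1,1,-0.4],"turn": 0,"gripper": 0},
  ],
)

```text
time_s: 8.18
tcp_pos: [0.9822, 0.0459, 0.4425]
eef_rot: [-175.5, 16.3, -178.7]
contact_force: [0.5, 0.5, 0.1]
gripper_width: 0.0001
gripper_force: 0.0
```

```bash
python3 - <<'E'
from h import *
s=get_state(); print(s["time_s"],s["joints"].round(3),s["tcp_pos"].round(4),s["eef_rot"].round(1))
E
```

```text
8.1833 [  17.481   47.246   71.674    9.007  -99.815 -104.167] [0.9822 0.0459 0.4425] [-175.5   16.3 -178.7]
```

Emit:
send_rows(
  moves=[
    {"slide": [-1,0.27,-0.4],"turn": 0,"gripper": 0},
    {"slide": [-1,0.5,-0.4],"turn": 0,"gripper": 0},
    {"slide": [-1,0.75,-0.4],"turn": 0,"gripper": 0},
    {"slide": [-1,1,-0.4],"turn": 0,"gripper": 0},
    {"slide": [-1,1,-0.4],"turn": 0,"gripper": 0},
  ],
)

```text
time_s: 8.6
tcp_pos: [0.9887, 0.1285, 0.4443]
eef_rot: [-175.4, 18.5, -178.5]
contact_force: [0.3, 0.3, -0.5]
gripper_width: 0.0004
gripper_force: 0.0
```

Emit:
send_rows(
  moves=[
    {"slide": [-1,0.27,-0.4],"turn": 0,"gripper": 0},
    {"slide": [-1,0.5,-0.4],"turn": 0,"gripper": 0},
    {"slide": [-1,0.75,-0.4],"turn": 0,"gripper": 0},
    {"slide": [-1,0.9,-0.4],"turn": 0,"gripper": 0},
    {"slide": [-1,0.9,-0.4],"turn": 0,"gripper": 0},
  ],
)

```text
time_s: 9.02
tcp_pos: [0.9909, 0.197, 0.4486]
eef_rot: [-175.5, 20.7, -178.3]
contact_force: [-0.1, 0.4, -0.3]
gripper_width: 0.0006
gripper_force: 0.0
```

Emit:
send_rows(
  moves=[
    {"slide": [-1,0,-0.4],"turn": 0,"gripper": 0},
    {"slide": [-1,0,-0.4],"turn": 0,"gripper": 0},
    {"slide": [-1,0,-0.4],"turn": 0,"gripper": 0},
    {"slide": [-1,0,-0.4],"turn": 0,"gripper": 0},
    {"slide": [-1,0,-0.4],"turn": 0,"gripper": 0},
  ],
)

```text
time_s: 9.43
tcp_pos: [1.0003, 0.179, 0.4715]
eef_rot: [-175.6, 23.2, -178.2]
contact_force: [-0.4, 0.3, 0.8]
gripper_width: 0.0004
gripper_force: 0.0
```

Emit:
send_rows(
  moves=[
    {"slide": [-1,0,-0.4],"turn": 0,"gripper": 0},
    {"slide": [-1,0,-0.4],"turn": 0,"gripper": 0},
    {"slide": [-1,0,-0.4],"turn": 0,"gripper": 0},
    {"slide": [-1,0,-0.4],"turn": 0,"gripper": 0},
    {"slide": [-1,0,-0.4],"turn": 0,"gripper": 0},
  ],
)

```text
time_s: 9.85
tcp_pos: [1.0065, 0.1676, 0.4953]
eef_rot: [-175.6, 25.7, -178.0]
contact_force: [0.8, -0.4, 0.0]
gripper_width: 0.0003
gripper_force: 0.0
```

```bash
python3 - <<'E'
from h import *
s=get_state(); print(s["time_s"],s["joints"].round(3),s["tcp_pos"].round(4),s["eef_rot"].round(1))
E
```

```text
9.85 [  25.598   46.278   71.665   14.128  -93.151 -111.016] [1.0065 0.1676 0.4953] [-175.6   25.7 -178. ]
```

Emit:
send_rows(
  moves=[
    {"slide": [-1,0.3,-0.2],"turn": 0,"gripper": 0},
    {"slide": [-1,0.5,-0.2],"turn": 0,"gripper": 0},
    {"slide": [-1,0.75,-0.2],"turn": 0,"gripper": 0},
    {"slide": [-1,0.9,-0.2],"turn": 0,"gripper": 0},
    {"slide": [-1,0.9,-0.2],"turn": 0,"gripper": 0},
  ],
)

```text
time_s: 10.27
tcp_pos: [1.0132, 0.2392, 0.4885]
eef_rot: [-175.7, 27.8, -177.6]
contact_force: [0.7, 0.3, -0.5]
gripper_width: 0.0004
gripper_force: 0.0
```

Emit:
send_rows(
  moves=[
    {"slide": [-1,0.3,-0.2],"turn": 0,"gripper": 0},
    {"slide": [-1,0.5,-0.2],"turn": 0,"gripper": 0},
    {"slide": [-1,0.5,-0.2],"turn": 0,"gripper": 0},
    {"slide": [-1,0.5,-0.2],"turn": 0,"gripper": 0},
    {"slide": [-1,0.5,-0.2],"turn": 0,"gripper": 0},
  ],
)

```text
time_s: 10.68
tcp_pos: [1.0214, 0.2716, 0.4954]
eef_rot: [-175.9, 30.4, -177.5]
contact_force: [-0.5, -0.4, -0.3]
gripper_width: 0.0002
gripper_force: 0.0
```

Emit:
send_rows(
  moves=[
    {"slide": [-1,0.1,-0.2],"turn": 0,"gripper": 0},
    {"slide": [-1,0.1,-0.2],"turn": 0,"gripper": 0},
    {"slide": [-1,0.1,-0.2],"turn": 0,"gripper": 0},
    {"slide": [-1,0.1,-0.2],"turn": 0,"gripper": 0},
    {"slide": [-1,0.1,-0.2],"turn": 0,"gripper": 0},
  ],
)

```text
time_s: 11.1
tcp_pos: [1.0339, 0.2604, 0.5148]
eef_rot: [-176.1, 33.0, -177.4]
contact_force: [0.5, 0.5, 0.6]
gripper_width: 0.0005
gripper_force: 0.0
```

```bash
python3 - <<'E'
from h import *
s=get_state(); print(s["time_s"],s["joints"].round(3),s["tcp_pos"].round(4),s["eef_rot"].round(1))
print(R.from_euler('xyz',s["eef_rot"],degrees=True).as_matrix().round(3))
E
```

```text
11.1 [  30.989   47.505   71.668   18.533  -86.329 -116.097] [1.0339 0.2604 0.5148] [-176.1   33.  -177.4]
[[-0.838 -0.009  0.545]
 [-0.038  0.998 -0.042]
 [-0.544 -0.056 -0.837]]
```

Emit:
send_rows(
  moves=[
    {"slide": [0.18,-0.16,-0.12],"turn": 0,"gripper": 0},
    {"slide": [0.36,-0.32,-0.24],"turn": 0,"gripper": 0},
    {"slide": [0.55,-0.48,-0.34],"turn": 0,"gripper": 0},
    {"slide": [0.73,-0.64,-0.44],"turn": 0,"gripper": 0},
    {"slide": [0.91,-0.79,-0.53],"turn": 0,"gripper": 0},
  ],
)

```text
time_s: 11.52
tcp_pos: [0.8987, 0.1576, 0.514]
eef_rot: [-176.1, 32.9, -177.3]
contact_force: [0.4, 0.6, 2.1]
gripper_width: 0.0005
gripper_force: 0.0
```

Emit:
send_rows(
  moves=[
    {"slide": [0.18,-0.16,-0.11],"turn": 0,"gripper": 0},
    {"slide": [0.36,-0.32,-0.22],"turn": 0,"gripper": 0},
    {"slide": [0.55,-0.48,-0.33],"turn": 0,"gripper": 0},
    {"slide": [0.73,-0.64,-0.43],"turn": 0,"gripper": 0},
    {"slide": [0.91,-0.79,-0.53],"turn": 0,"gripper": 0},
  ],
)

```text
time_s: 11.93
tcp_pos: [0.7419, 0.037, 0.5139]
eef_rot: [-176.2, 33.0, -177.4]
contact_force: [0.1, 0.3, 0.5]
gripper_width: 0.0004
gripper_force: 0.0
```

Emit:
send_rows(
  moves=[
    {"slide": [0.18,-0.1,-0.11],"turn": 0,"gripper": 0},
    {"slide": [0.36,-0.1,-0.22],"turn": 0,"gripper": 0},
    {"slide": [0.55,-0.1,-0.33],"turn": 0,"gripper": 0},
    {"slide": [0.73,-0.1,-0.43],"turn": 0,"gripper": 0},
    {"slide": [0.91,-0.1,-0.53],"turn": 0,"gripper": 0},
  ],
)

```text
time_s: 12.35
tcp_pos: [0.5847, 0.0207, 0.5067]
eef_rot: [-176.2, 33.0, -177.4]
contact_force: [-0.0, -0.2, -0.0]
gripper_width: 0.0005
gripper_force: 0.0
```

```bash
python3 - <<'E'
from h import *
s=get_state(); print(s["time_s"],s["joints"].round(3),s["tcp_pos"].round(4),s["eef_rot"].round(1))
d=cam("wrist","w2.png"); print(d["origin"],d["attitude"])
for n in ["loose_cap","loose_lug","loose_seat","shut_cap","shut_seat","damper_grip","damper_pivot"]:
    print(n,[(np.round(r["location"],3).tolist(),round(r["p"],2)) for r in optics.look_for("wrist",n)][:3])
E
```

```text
12.35 [  34.64   -13.793  -15.62    22.755  -63.164 -129.05 ] [0.5847 0.0207 0.5067] [-176.2   33.  -177.4]
[0.42579765 0.02535562 0.61841786] [131.41360332   3.27647786  90.41910347]
loose_cap [([0.62, -0.158, 0.226], 0.82)]
loose_lug [([0.62, -0.158, 0.225], 0.9)]
loose_seat [([0.603, -0.05, 0.036], 0.72), ([0.63, -0.159, 0.215], 0.64)]
shut_cap [([0.634, 0.044, 0.21], 0.57)]
shut_seat [([0.639, 0.038, 0.206], 0.91)]
damper_grip [([0.622, 0.321, 0.248], 0.7)]
damper_pivot [([0.642, 0.236, 0.213], 0.85)]
```

View pics/w2.png

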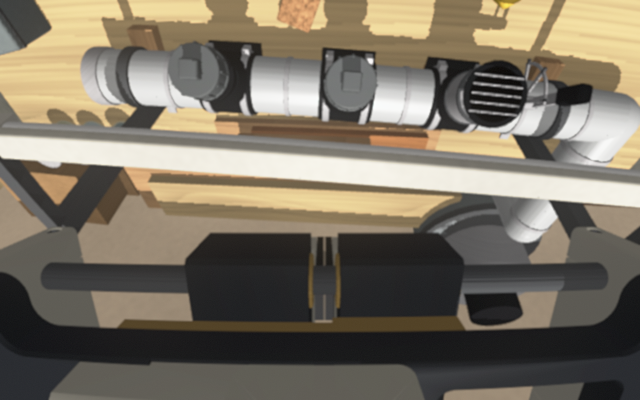

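Wrist view: loose lug top at about (187,68), shut lug top (350,79), grip (574,95). The bar edges run from (0,125)/(0,160) to (640,170)/(640,205).

```bash
python3 - <<'E'
from h import *
a=cam("scene"); b=cam("side"); w=cam("wrist")
S=lambda p:(p[0]/3+230,p[1]/3+150); D=lambda p:(p[0]/3.3+190,p[1]/3.3+110)
for n,p,q,r in [("loose",(123,119),(408,158),(187,68)),("shut",(334,149),(283,271),(350,79)),("grip",(628,132),(78,440),(574,95))]:
    rs=[(o,v[0]) for o,v in (ray(a,[S(p)]),ray(b,[D(q)]),ray(w,[r]))]
    for g in (rs,[rs[0],rs[2]],[rs[1],rs[2]]): P,e=tri(g); print(n,np.round(P,4),np.round(e,4), "t(mm)",round((P[2]-.078)/.8387*1000,1),"xd",round(P[0]+.5446*(P[2]-.078)/.8387,4))
for xd in (.71,.72,.73,.74):
  print(xd,[(proj(w,[[xd-.084+e,.03,.39]])[0]).round(0) for e in(-.017,.017)],[((proj(a,[[xd-.084+e,.03,.39]])[0]-[230,150])*3).round() for e in(-.017,.017)])
# duct silhouette centre in wrist/scene near y=-.06
for xd in (.71,.72,.73,.74): print(xd,proj(w,[[xd,-.06,.078]])[0].round(),((proj(a,[[xd,-.06,.078]])[0]-[230,150])*3).round())
g=w["img"][100:200,320].astype(int).sum(1); print(g.tolist())
g=a["img"][150:170,310].astype(int).sum(1); print(g.tolist())
E
```

```text
loose [ 0.6086 -0.1681  0.2351] [0.0029 0.0051 0.0039] t(mm) 187.3 xd 0.7106
loose [ 0.6091 -0.1683  0.2399] [0.001 0.001] t(mm) 193.0 xd 0.7142
loose [ 0.6156 -0.1777  0.2241] [0.001 0.001] t(mm) 174.2 xd 0.7105
shut [0.6268 0.0432 0.2188] [0.0032 0.0035 0.0041] t(mm) 167.8 xd 0.7182
shut [0.627  0.0421 0.2226] [0.0026 0.0026] t(mm) 172.4 xd 0.7209
shut [0.6313 0.0396 0.2122] [0.0009 0.0009] t(mm) 160.0 xd 0.7184
grip [0.6184 0.329  0.2449] [0.0025 0.0011 0.0026] t(mm) 199.0 xd 0.7268
grip [0.6186 0.328  0.2461] [0.0024 0.0024] t(mm) 200.5 xd 0.7278
grip [0.6202 0.3279 0.2423] [0.0002 0.0002] t(mm) 195.9 xd 0.7269
0.71 [array([341., 147.]), array([339., 175.])] [array([324.,  -0.]), array([324.,  22.])]
0.72 [array([340., 156.]), array([339., 182.])] [array([324.,   6.]), array([324.,  28.])]
0.73 [array([340., 164.]), array([338., 189.])] [array([324.,  12.]), array([324.,  35.])]
0.74 [array([339., 172.]), array([338., 195.])] [array([324.,  19.]), array([324.,  42.])]
0.71 [293.  82.] [227. 305.]
0.72 [293.  87.] [226. 312.]
0.73 [293.  92.] [226. 320.]
0.74 [294.  97.] [225. 327.]
[182, 185, 184, 180, 180, 184, 187, 181, 178, 181, 193, 196, 195, 195, 198, 202, 223, 235, 265, 300, 295, 260, 249, 256, 273, 303, 315, 297, 250, 231, 222, 223, 235, 254, 260, 262, 264, 262, 275, 310, 350, 375, 388, 405, 416, 400, 372, 349, 348, 354, 356, 358, 370, 412, 495, 593, 672, 708, 723, 723, 725, 723, 723, 723, 722, 721, 722, 722, 723, 720, 721, 721, 722, 723, 723, 724, 724, 726, 722, 674, 512, 355, 290, 285, 281, 285, 285, 278, 288, 359, 485, 566, 578, 576, 583, 594, 602, 599, 594, 602]
[529, 658, 711, 723, 724, 724, 720, 694, 602, 491, 431, 413, 393, 397, 400, 426, 486, 545, 578, 591]
```

Emit:
send_rows(
  moves=[
    {"slide": [0.2,-0.18,0.06],"turn": 0,"gripper": 0},
    {"slide": [0.4,-0.35,0.12],"turn": 0,"gripper": 0},
    {"slide": [0.6,-0.5,0.18],"turn": 0,"gripper": 0},
    {"slide": [0.75,-0.65,0.25],"turn": 0,"gripper": 0},
    {"slide": [0.87,-0.8,0.3],"turn": 0,"gripper": 0},
  ],
)

```text
time_s: 13.32
tcp_pos: [0.5014, -0.1058, 0.4027]
eef_rot: [-176.1, 32.9, -177.3]
contact_force: [0.4, -0.4, -0.8]
gripper_width: -0.0
gripper_force: 0.0
```

Emit:
send_rows(
  moves=[
    {"slide": [0,-0.1,0.08],"turn": 0,"gripper": 0},
    {"slide": [0,-0.2,0.16],"turn": 0,"gripper": 0},
    {"slide": [0,-0.3,0.25],"turn": 0,"gripper": 0},
    {"slide": [0,-0.4,0.29],"turn": 0,"gripper": 0},
    {"slide": [0,-0.4,0.29],"turn": 0,"gripper": 0},
  ],
)

```text
time_s: 13.73
tcp_pos: [0.5276, -0.1686, 0.3696]
eef_rot: [-176.1, 32.8, -177.5]
contact_force: [0.5, 0.6, -0.3]
gripper_width: 0.0004
gripper_force: 0.0
```

```bash
cat >> h.py <<'E'
def rel(P,s=None):
    s=s or get_state(); M=R.from_euler('xyz',s["eef_rot"],degrees=True).as_matrix()
    return ((np.array(P)-s["tcp_pos"])@M/.15).round(3)
def ax(t,y=-.168,xd=.717): return [xd-.5446*t,y,.078+.8387*t]
E
python3 - <<'E'
from h import *
s=get_state(); print(s["time_s"],s["joints"].round(1),s["tcp_pos"].round(4),s["eef_rot"].round(1),s["contact_force"].round(1))
print([rel(ax(t)) for t in (.30,.2,.187,.169)])
E
```

```text
13.7333 [   7.3  -16.5  -28.8    9.   -45.6 -100.4] [ 0.5276 -0.1686  0.3696] [-176.1   32.8 -177.5] [ 0.5  0.6 -0.3]
[array([-0.002,  0.018,  0.317]), array([-0.004,  0.047,  0.983]), array([-0.005,  0.05 ,  1.07 ]), array([-0.005,  0.056,  1.19 ])]
```

Emit:
send_rows(
  moves=[
    {"slide": [0,0.01,0.2],"turn": 0,"gripper": 0},
    {"slide": [0,0.02,0.4],"turn": 0,"gripper": 0},
    {"slide": [0,0.03,0.6],"turn": 0,"gripper": 0},
    {"slide": [0,0.04,0.8],"turn": 0,"gripper": 0},
    {"slide": [0,0.04,0.88],"turn": 0,"gripper": 0},
  ],
)

```text
time_s: 14.15
tcp_pos: [0.5993, -0.1659, 0.2564]
eef_rot: [-176.2, 32.7, -177.4]
contact_force: [-1.0, 0.0, 0.2]
gripper_width: 0.0003
gripper_force: 0.0
```

```bash
python3 - <<'E'
from h import *
s=get_state(); print(s["time_s"],s["tcp_pos"].round(4),s["contact_force"].round(1))
print([rel(ax(t)) for t in (.187,.169)])
d=cam("side"); a=cam("scene")
x=cv2.resize(d["img"][125:225,250:350],None,fx=4,fy=4,interpolation=2); y=cv2.resize(a["img"][150:250,220:320],None,fx=4,fy=4,interpolation=2)
cv2.imwrite("pics/pre.png",np.hstack([x,y])[:,:,::-1])
E
```

```text
14.15 [ 0.5993 -0.1659  0.2564] [-1.   0.   0.2]
[array([-0.011, -0.007,  0.178]), array([-0.011, -0.002,  0.298])]
```

View pics/pre.png

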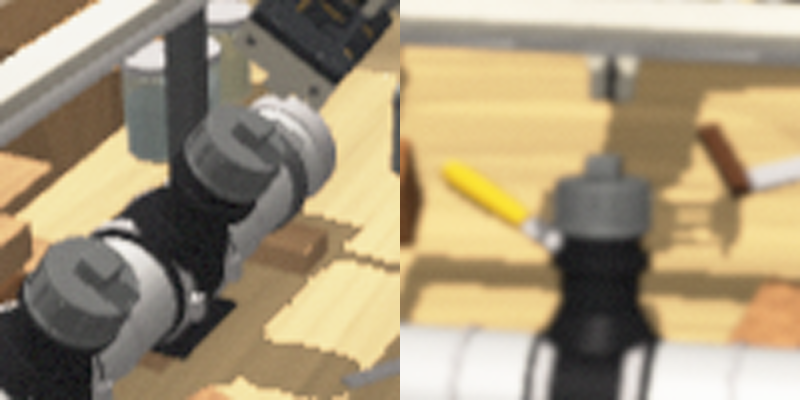

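The side half of the picture shows the loose lug at (258,128) with the gripper at (320,60). The scene half shows the fingertips at (612,95) above the lug at (602,160). I'll check where the TCP should project.

```bash
python3 - <<'E'
from h import *
s=get_state(); print(s["tcp_pos"].round(4))
d=cam("side"); a=cam("scene"); T=s["tcp_pos"]; M=R.from_euler('xyz',s["eef_rot"],degrees=True).as_matrix()
for L in (0,.03,.066,.1):
    P=T-M[:,2]*L
    print(L,((proj(d,P)[0]-[250,125])*4).round(),((proj(a,P)[0]-[220,150])*4+[400,0]).round())
print("lug",((proj(d,ax(.187))[0]-[250,125])*4).round(),((proj(a,ax(.187))[0]-[220,150])*4+[400,0]).round())
x=cv2.resize(d["img"][95:215,230:350],None,fx=5,fy=5,interpolation=2)
cv2.imwrite("pics/pre2.png",x[:,:,::-1])
E
```

```text
[ 0.5988 -0.1661  0.2573]
0 [266. 103.] [606. 132.]
0.03 [284.  77.] [607.  92.]
0.066 [307.  45.] [609.  44.]
0.1 [330.  14.] [612.  -2.]
lug [249. 124.] [603. 169.]
```

View pics/pre2.png

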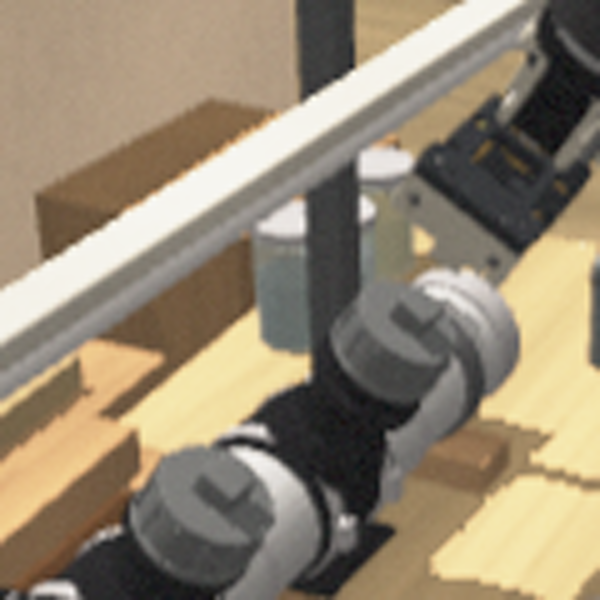

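The side view puts the grey gripper end about 25–30 mm short of the TCP the state reports. The lug is still clear, so I'll creep on and find contact by force.

Emit:
send_rows(
  moves=[
    {"slide": [-0.01,0,0.03],"turn": 0,"gripper": 0},
    {"slide": [-0.01,0,0.06],"turn": 0,"gripper": 0},
    {"slide": [-0.01,0,0.08],"turn": 0,"gripper": 0},
    {"slide": [-0.01,0,0.1],"turn": 0,"gripper": 0},
    {"slide": [-0.01,0,0.12],"turn": 0,"gripper": 0},
  ],
)

```text
time_s: 14.77
tcp_pos: [0.6104, -0.1669, 0.2469]
eef_rot: [-176.1, 33.0, -177.3]
contact_force: [1.2, -0.6, 0.3]
gripper_width: 0.0002
gripper_force: 0.0
```

Emit:
send_rows(
  moves=[
    {"slide": [0,0,0.01],"turn": 0,"gripper": 0},
    {"slide": [0,0,0.02],"turn": 0,"gripper": 0},
    {"slide": [0,0,0.03],"turn": 0,"gripper": 0},
    {"slide": [0,0,0.04],"turn": 0,"gripper": 0},
    {"slide": [0,0,0.05],"turn": 0,"gripper": 0},
  ],
)

```text
time_s: 15.18
tcp_pos: [0.6145, -0.1672, 0.2403]
eef_rot: [-176.1, 33.0, -177.3]
contact_force: [-0.3, 0.5, 0.3]
gripper_width: 0.0002
gripper_force: 0.0
```

Emit:
send_rows(
  moves=[
    {"slide": [0,0,0.01],"turn": 0,"gripper": 0},
    {"slide": [0,0,0.02],"turn": 0,"gripper": 0},
    {"slide": [0,0,0.03],"turn": 0,"gripper": 0},
    {"slide": [0,0,0.04],"turn": 0,"gripper": 0},
    {"slide": [0,0,0.05],"turn": 0,"gripper": 0},
  ],
)

```text
time_s: 15.6
tcp_pos: [0.6185, -0.1675, 0.2339]
eef_rot: [-176.1, 33.0, -177.3]
contact_force: [0.0, -0.2, -0.3]
gripper_width: 0.0004
gripper_force: 0.0
```

Emit:
send_rows(
  moves=[
    {"slide": [0,0,0.01],"turn": 0,"gripper": 0},
    {"slide": [0,0,0.02],"turn": 0,"gripper": 0},
    {"slide": [0,0,0.03],"turn": 0,"gripper": 0},
    {"slide": [0,0,0.04],"turn": 0,"gripper": 0},
    {"slide": [0,0,0.04],"turn": 0,"gripper": 0},
  ],
)

```text
time_s: 16.02
tcp_pos: [0.6218, -0.1678, 0.2287]
eef_rot: [-176.1, 32.9, -177.3]
contact_force: [-0.6, -1.2, 0.6]
gripper_width: 0.0001
gripper_force: 0.0
```

```bash
python3 - <<'E'
from h import *
s=get_state(); print(s["tcp_pos"].round(4),s["contact_force"].round(1))
M=R.from_euler('xyz',s["eef_rot"],degrees=True).as_matrix()
d=cam("side"); a=cam("scene")
for c in ("side","scene"):
  for n in ("loose_lug","loose_cap"): print(c,n,[(np.round(r["location"],3).tolist(),round(r["p"],2)) for r in optics.look_for(c,n)][:2])
for L in (0,.03): P=s["tcp_pos"]-M[:,2]*L; print(L,((proj(d,P)[0]-[260,110])*5).round(),((proj(a,P)[0]-[230,150])*5).round())
x=cv2.resize(d["img"][110:190,260:340],None,fx=5,fy=5,interpolation=2);y=cv2.resize(a["img"][150:230,230:310],None,fx=5,fy=5,interpolation=2)
cv2.imwrite("pics/push1.png",np.hstack([x,y])[:,:,::-1])
E
```

```text
[ 0.6218 -0.1678  0.2287] [-0.6 -1.2  0.6]
side loose_lug [([0.617, -0.15, 0.213], 0.71)]
side loose_cap [([0.618, -0.154, 0.213], 0.82)]
scene loose_lug [([0.647, -0.169, 0.228], 0.88)]
scene loose_cap [([0.648, -0.168, 0.224], 0.74), ([0.451, 0.327, 0.092], 0.47)]
0 [251. 237.] [203. 226.]
0.03 [273. 206.] [205. 176.]
```

View pics/push1.png

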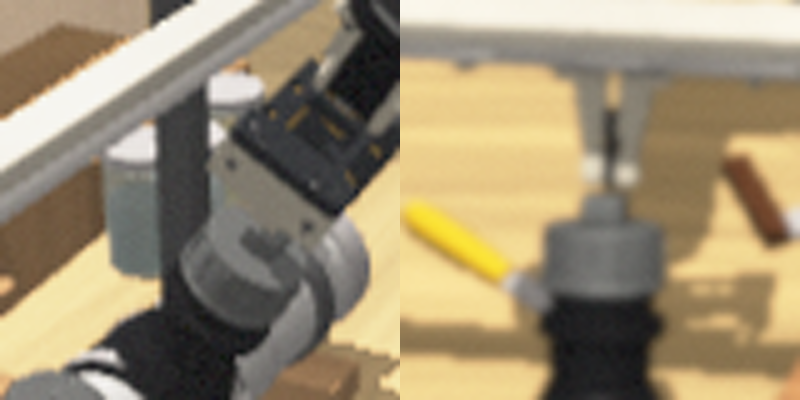

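The scene half shows the fingertips at about (610,188), just above the lug top (602,198), so roughly 6 mm is left. The side half agrees and shows the body clear of the bar. Creeping on.

Emit:
send_rows(
  moves=[
    {"slide": [0,0,0.01],"turn": 0,"gripper": 0},
    {"slide": [0,0,0.02],"turn": 0,"gripper": 0},
    {"slide": [0,0,0.03],"turn": 0,"gripper": 0},
    {"slide": [0,0,0.03],"turn": 0,"gripper": 0},
    {"slide": [0,0,0.03],"turn": 0,"gripper": 0},
  ],
)

```text
time_s: 16.73
tcp_pos: [0.6241, -0.168, 0.225]
eef_rot: [-176.1, 32.9, -177.3]
contact_force: [-0.1, 0.4, -0.5]
gripper_width: 0.0004
gripper_force: 0.0
```

Emit:
send_rows(
  moves=[
    {"slide": [0,0,0.01],"turn": 0,"gripper": 0},
    {"slide": [0,0,0.02],"turn": 0,"gripper": 0},
    {"slide": [0,0,0.03],"turn": 0,"gripper": 0},
    {"slide": [0,0,0.03],"turn": 0,"gripper": 0},
    {"slide": [0,0,0.03],"turn": 0,"gripper": 0},
  ],
)

```text
time_s: 17.15
tcp_pos: [0.6266, -0.1682, 0.2214]
eef_rot: [-176.1, 33.0, -177.3]
contact_force: [0.1, -0.0, -0.7]
gripper_width: 0.0002
gripper_force: 0.0
```

Emit:
send_rows(
  moves=[
    {"slide": [0,0,0.01],"turn": 0,"gripper": 0},
    {"slide": [0,0,0.02],"turn": 0,"gripper": 0},
    {"slide": [0,0,0.03],"turn": 0,"gripper": 0},
    {"slide": [0,0,0.03],"turn": 0,"gripper": 0},
    {"slide": [0,0,0.03],"turn": 0,"gripper": 0},
  ],
)

```text
time_s: 17.57
tcp_pos: [0.6291, -0.1683, 0.2178]
eef_rot: [-176.1, 33.0, -177.3]
contact_force: [-3.0, 1.3, 2.9]
gripper_width: 0.0002
gripper_force: 1.9
```

Emit:
send_rows(
  moves=[
    {"slide": [0,0,0.01],"turn": 0,"gripper": 0},
    {"slide": [0,0,0.02],"turn": 0,"gripper": 0},
    {"slide": [0,0,0.03],"turn": 0,"gripper": 0},
    {"slide": [0,0,0.03],"turn": 0,"gripper": 0},
    {"slide": [0,0,0.03],"turn": 0,"gripper": 0},
  ],
)

```text
time_s: 17.98
tcp_pos: [0.6314, -0.1685, 0.2144]
eef_rot: [-176.1, 33.0, -177.3]
contact_force: [-7.7, 3.1, 7.8]
gripper_width: 0.0004
gripper_force: 5.1
```

```bash
python3 - <<'E'
from h import *
s=get_state(); print(s["tcp_pos"].round(4),s["contact_force"].round(1),s["moment"].round(2))
d=cam("side"); a=cam("scene")
np.savez("p2.npz",d=d["img"],a=a["img"])
for c in ("side","scene"):
  for n in ("loose_lug","loose_cap"): print(c,n,[(np.round(r["location"],3).tolist(),round(r["p"],2)) for r in optics.look_for(c,n)][:2])
# dark->grey profile: column through lug in scene
for col in (267,271,275): print(a["img"][170:215,col].astype(int).sum(1).tolist())
E
```

```text
[ 0.6314 -0.1685  0.2144] [-7.7  3.1  7.8] [0.93 2.75 0.56]
side loose_lug [([0.624, -0.152, 0.203], 0.7)]
side loose_cap [([0.628, -0.149, 0.206], 0.86)]
scene loose_lug [([0.654, -0.172, 0.219], 0.67)]
scene loose_cap [([0.651, -0.169, 0.215], 0.6)]
[265, 337, 363, 377, 383, 387, 386, 384, 385, 396, 455, 558, 624, 636, 632, 632, 636, 640, 636, 638, 622, 559, 464, 392, 379, 362, 353, 329, 320, 324, 342, 349, 343, 340, 350, 340, 352, 351, 349, 342, 349, 328, 266, 169, 121]
[350, 394, 410, 418, 409, 399, 345, 273, 216, 201, 222, 251, 270, 263, 242, 253, 282, 307, 322, 327, 326, 307, 293, 326, 349, 366, 352, 334, 310, 325, 363, 379, 371, 358, 356, 352, 352, 344, 345, 342, 344, 334, 282, 182, 110]
[214, 303, 352, 368, 386, 390, 385, 380, 382, 376, 383, 386, 441, 537, 598, 623, 627, 623, 622, 619, 607, 560, 477, 366, 296, 263, 265, 262, 282, 314, 333, 338, 323, 319, 316, 312, 306, 310, 308, 308, 315, 304, 242, 157, 106]
```

Contact is made: the axial force is about 10.7 N and the cap has moved in, leaving an estimated 8.5 mm to home. I'll keep up the slow push through the snap.

Emit:
send_rows(
  moves=[
    {"slide": [0,0,0.01],"turn": 0,"gripper": 0},
    {"slide": [0,0,0.02],"turn": 0,"gripper": 0},
    {"slide": [0,0,0.03],"turn": 0,"gripper": 0},
    {"slide": [0,0,0.03],"turn": 0,"gripper": 0},
    {"slide": [0,0,0.03],"turn": 0,"gripper": 0},
  ],
)

```text
time_s: 18.7
tcp_pos: [0.634, -0.1687, 0.2099]
eef_rot: [-176.1, 32.9, -177.3]
contact_force: [0.1, -0.2, 0.6]
gripper_width: 0.0003
gripper_force: 0.0
```

Emit:
send_rows(
  moves=[
    {"slide": [0,0,-0.1],"turn": 0,"gripper": 0},
    {"slide": [0,0,-0.2],"turn": 0,"gripper": 0},
    {"slide": [0,0,-0.4],"turn": 0,"gripper": 0},
    {"slide": [0,0,-0.6],"turn": 0,"gripper": 0},
    {"slide": [0,0,-0.8],"turn": 0,"gripper": 0},
  ],
)

```text
time_s: 19.12
tcp_pos: [0.5676, -0.1635, 0.3109]
eef_rot: [-176.1, 32.9, -177.3]
contact_force: [1.1, 0.6, 0.4]
gripper_width: 0.0004
gripper_force: 0.0
```

```bash
python3 - <<'E'
from h import *
s=get_state(); print(s["time_s"],s["tcp_pos"].round(4),s["contact_force"].round(1))
d=cam("side"); a=cam("scene")
for c in ("side","scene"):
  for n in ("loose_lug","loose_cap","shut_cap","shut_seat","loose_seat"): print(c,n,[(np.round(r["location"],3).tolist(),round(r["p"],2)) for r in optics.look_for(c,n)][:2])
I=cv2.imread("pics/scene0.png")
for col in (271,): print("now",a["img"][182:225,col].astype(int).sum(1).tolist()); print("t0 ",I[182:225,col].astype(int).sum(1).tolist())
for col in (341,): print("shut",a["img"][182:225,col].astype(int).sum(1).tolist())
x=cv2.resize(d["img"][120:240,240:340],None,fx=4,fy=4,interpolation=2);y=cv2.resize(a["img"][160:280,250:370],None,fx=3.4,fy=4,interpolation=2)
cv2.imwrite("pics/home.png",np.hstack([x,y])[:,:,::-1])
E
```

```text
19.1167 [ 0.5676 -0.1635  0.3109] [1.1 0.6 0.4]
side loose_lug [([0.624, -0.153, 0.202], 0.57)]
side loose_cap [([0.627, -0.154, 0.204], 0.88), ([0.415, 0.348, 0.08], 0.42)]
side shut_cap [([0.636, 0.063, 0.199], 0.97)]
side shut_seat [([0.654, 0.064, 0.181], 0.88)]
side loose_seat [([0.644, -0.148, 0.178], 0.83), ([0.529, 0.282, 0.053], 0.33)]
scene loose_lug [([0.658, -0.17, 0.21], 0.82)]
scene loose_cap [([0.655, -0.17, 0.21], 0.58), ([0.683, 0.246, 0.195], 0.27)]
scene shut_cap [([0.665, 0.04, 0.211], 0.85)]
scene shut_seat [([0.686, 0.042, 0.19], 0.79), ([0.658, -0.171, 0.214], 0.43)]
scene loose_seat [([0.676, -0.172, 0.188], 0.89), ([0.548, 0.141, 0.074], 0.57)]
now [390, 372, 363, 345, 334, 327, 334, 339, 344, 353, 339, 337, 351, 364, 374, 367, 346, 329, 312, 322, 357, 364, 354, 350, 348, 346, 342, 339, 336, 340, 349, 365, 329, 244, 153, 109, 89, 79, 82, 78, 91, 95, 91]
t0  [573, 573, 571, 569, 568, 543, 485, 423, 383, 366, 362, 342, 323, 336, 368, 378, 361, 357, 348, 356, 352, 347, 352, 349, 363, 375, 343, 245, 148, 105, 104, 96, 100, 94, 111, 95, 93, 90, 79, 94, 95, 93, 101]
shut [565, 585, 626, 651, 659, 647, 611, 563, 557, 575, 587, 582, 572, 567, 553, 523, 455, 404, 379, 368, 355, 336, 309, 318, 344, 356, 352, 339, 342, 341, 352, 349, 349, 345, 354, 360, 341, 268, 177, 118, 87, 94, 83]
```

View pics/home.png

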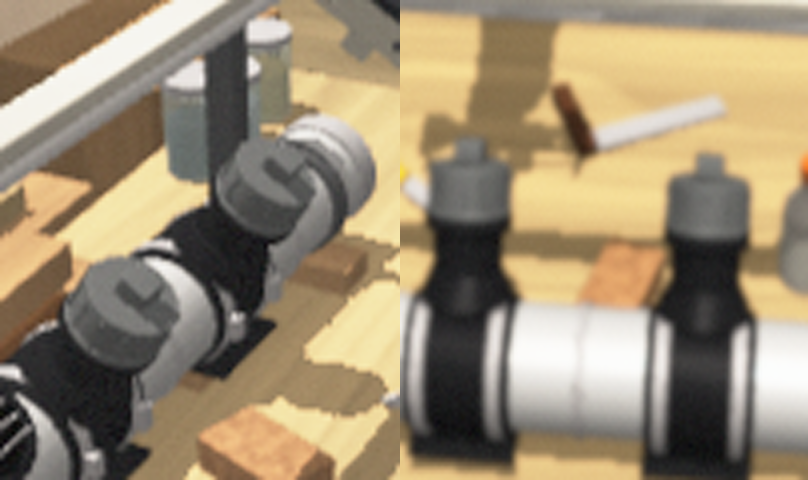

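The loose cap now sits like the other one. In the scene half its rim is at (468,218), 82 px above its duct, against (708,236) and 82 px for the shut cap, and the rim moved by the 6 px that 18 mm should give. Next is the damper: I'll move to view it from two places.

Emit:
send_rows(
  moves=[
    {"slide": [-0.05,0.1,-0.25],"turn": 0,"gripper": 0},
    {"slide": [-0.15,0.3,-0.5],"turn": 0,"gripper": 0},
    {"slide": [-0.25,0.5,-0.7],"turn": 0,"gripper": 0},
    {"slide": [-0.35,0.7,-0.85],"turn": 0,"gripper": 0},
    {"slide": [-0.4,0.9,-0.95],"turn": 0,"gripper": 0},
  ],
)

```text
time_s: 20.13
tcp_pos: [0.5398, -0.0228, 0.4568]
eef_rot: [-176.2, 33.2, -177.5]
contact_force: [3.0, 0.7, 0.3]
gripper_width: 0.0006
gripper_force: 0.0
```

Emit:
send_rows(
  moves=[
    {"slide": [-0.1,0.24,0],"turn": 0,"gripper": 0},
    {"slide": [-0.2,0.48,0],"turn": 0,"gripper": 0},
    {"slide": [-0.3,0.72,0],"turn": 0,"gripper": 0},
    {"slide": [-0.4,0.95,0],"turn": 0,"gripper": 0},
    {"slide": [-0.4,1,0],"turn": 0,"gripper": 0},
  ],
)

```text
time_s: 20.55
tcp_pos: [0.5907, 0.134, 0.4773]
eef_rot: [-176.0, 32.9, -177.1]
contact_force: [-0.2, -0.8, -0.5]
gripper_width: 0.0002
gripper_force: 0.0
```

```bash
cat >> h.py <<'E'
def blobs(d,pr,w=45,th=150):
    u,v=np.round(pr).astype(int); g=d["img"].astype(int).sum(2); m=np.zeros(g.shape,np.uint8)
    y0,x0=max(v-w,0),max(u-w,0); m[y0:v+w,x0:u+w]=(g[y0:v+w,x0:u+w]<th)
    n,l,st,c=cv2.connectedComponentsWithStats(m)
    return [(c[i].round(1).tolist(),st[i].tolist()) for i in range(1,n) if st[i,4]>15]
E
python3 - <<'E'
from h import *
s=get_state(); print(s["time_s"],s["tcp_pos"].round(4),s["eef_rot"].round(2))
w=cam("wrist"); np.save("w3.npy",w["img"]); cv2.imwrite("pics/w3.png",w["img"][:,:,::-1])
import pickle; pickle.dump(w,open("w3.pkl","wb"))
G=[.62,.329,.242]; p=proj(w,G)[0]; print(p)
for th in (110,150,200): print(th,blobs(w,p,50,th))
for n in ("damper_grip","damper_pivot","damper","shut_cap"): print(n,[(np.round(r["location"],3).tolist(),round(r["p"],2)) for r in optics.look_for("wrist",n)][:2])
E
```

```text
20.55 [0.5907 0.134  0.4773] [-176.02   32.94 -177.09]
[498.79761258  98.09357331]
110 [([498.9, 96.6], [483, 84, 32, 24, 581])]
150 [([499.0, 96.2], [482, 82, 33, 27, 655]), ([449.4, 94.2], [449, 84, 3, 22, 37]), ([471.4, 142.2], [468, 141, 9, 5, 16])]
200 [([480.8, 70.6], [476, 61, 10, 20, 76]), ([449.7, 93.7], [449, 81, 3, 26, 52]), ([499.2, 96.0], [481, 81, 35, 28, 733]), ([489.7, 137.0], [467, 111, 40, 37, 345])]
damper_grip [([0.616, 0.32, 0.252], 0.64)]
damper_pivot []
damper [([0.616, 0.322, 0.249], 0.92), ([0.628, -0.154, 0.21], 0.2)]
shut_cap [([0.636, 0.047, 0.209], 0.77), ([0.62, 0.323, 0.251], 0.52)]
```

Emit:
send_rows(
  moves=[
    {"slide": [0,0.24,0],"turn": 0,"gripper": 0.3},
    {"slide": [0,0.48,0],"turn": 0,"gripper": 0.55},
    {"slide": [0,0.72,0],"turn": 0,"gripper": 0.55},
    {"slide": [0,0.95,0],"turn": 0,"gripper": 0.55},
    {"slide": [0,1,0],"turn": 0,"gripper": 0.55},
  ],
)

```text
time_s: 21.22
tcp_pos: [0.5875, 0.2814, 0.4681]
eef_rot: [-176.1, 32.9, -177.2]
contact_force: [-0.7, -0.5, 0.0]
gripper_width: 0.0281
gripper_force: 0.0
```

```bash
cat > fit.py <<'E'
from h import *
import pickle, sys
from scipy.optimize import least_squares
xp=np.array([.8387,0,.5446]); zp=np.array([-.5446,0,.8387]); yy=np.array([0,1.,0])
def corners(g,q):
    r=-np.cos(q)*xp+np.sin(q)*zp; n=np.sin(q)*xp+np.cos(q)*zp
    return np.array([g+a*.023*r+b*.010*yy+c*.012*n for a in(-1,1) for b in(-1,1) for c in(-1,1)])
th=np.linspace(0,2*np.pi,16,endpoint=False); U=np.c_[np.cos(th),np.sin(th)]
def hull(d,G,T=200):
    p=proj(d,G)[0]; u,v=np.round(p).astype(int); g=d["img"].astype(int).sum(2); m=(g<T).astype(np.uint8)
    n,l,st,c=cv2.connectedComponentsWithStats(m)
    i=min((i for i in range(1,n) if 200<st[i,4]<3000),key=lambda i:np.hypot(*(c[i]-p)))
    print("blob",c[i].round(1),st[i],"pred",p.round(1))
    cn=cv2.findContours((l==i).astype(np.uint8),0,1)[0][0][:,0].astype(float)
    return (cn@U.T).max(0)+.3
def fit(ds,G,q0=1.4,T=200):
    H=[hull(d,G,T) for d in ds]
    f=lambda p:np.concatenate([(proj(d,corners(p[:3],p[3]))@U.T).max(0)-h for d,h in zip(ds,H)])
    r=least_squares(f,[*G,q0],loss="soft_l1"); print("grip",r.x[:3].round(4),"q",r.x[3].round(3),"rms",np.sqrt((f(r.x)**2).mean()).round(2)); return r.x
E
python3 - <<'E'
from fit import *
w=cam("wrist"); pickle.dump(w,open("w4.pkl","wb")); s=get_state(); print(s["tcp_pos"].round(4))
ds=[pickle.load(open("w3.pkl","rb")),w]
for T in (110,150,200):
    for q in (1.25,1.5): fit(ds,[.62,.329,.242],q,T)
E
```

```text
[0.5875 0.2809 0.4679]
blob [498.9  96.6] [483  84  32  24 581] pred [498.8  98.1]
blob [301.3  93.5] [274  90  56   8 233] pred [376.   97.3]
grip [0.5606 0.2591 0.3459] q 1.654 rms 11.34
blob [498.9  96.6] [483  84  32  24 581] pred [498.8  98.1]
blob [301.3  93.5] [274  90  56   8 233] pred [376.   97.3]
grip [0.5606 0.2591 0.3459] q 1.654 rms 11.34
blob [499.   96.2] [482  82  33  27 655] pred [498.8  98.1]
blob [374.6  95.7] [365  84  20  24 384] pred [376.   97.3]
grip [0.6233 0.3286 0.2326] q 1.62 rms 2.69
blob [499.   96.2] [482  82  33  27 655] pred [498.8  98.1]
blob [374.6  95.7] [365  84  20  24 384] pred [376.   97.3]
grip [0.6233 0.3286 0.2326] q 1.62 rms 2.69
blob [499.2  96. ] [481  81  35  28 733] pred [498.8  98.1]
blob [374.8  95.5] [365  84  21  24 419] pred [376.   97.3]
grip [0.6218 0.328  0.2352] q 1.622 rms 2.22
blob [499.2  96. ] [481  81  35  28 733] pred [498.8  98.1]
blob [374.8  95.5] [365  84  21  24 419] pred [376.   97.3]
grip [0.6218 0.328  0.2352] q 1.622 rms 2.22
```

```bash
python3 - <<'E'
from fit import *
w3=pickle.load(open("w3.pkl","rb")); w4=pickle.load(open("w4.pkl","rb"))
# w2 camera
w2=dict(w3,origin=np.array([0.42579765,0.02535562,0.61841786]),attitude=np.array([131.41360332,3.27647786,90.41910347]))
D=np.array([.7165,0,.078])
def hit(d,px,t):
    o,v=ray(d,[px]); v=v[0]; k=(t-(o-D)@zp)/(v@zp); P=o+k*v; return P.round(4),round(float((P-D)@xp)*1000,1)
for n,px,ts in [("loose",(187,68),(.178,.187)),("shut",(350,79),(.160,.169)),("mouth",(495,95),(.150,.162)),("grip",(574,95),(.183,.193))]:
    print(n,[hit(w2,px,t) for t in ts])
for d,px in ((w3,(499.1,96.2)),(w4,(374.7,95.6))): print("grip",[hit(d,px,t) for t in (.175,.183,.193)])
H=[hull(d,[.62,.329,.242]) for d in (w3,w4)]
for q in (1.1,1.2,1.3,1.4,1.5,1.6):
    f=lambda p:np.concatenate([(proj(d,corners(p,q))@U.T).max(0)-h for d,h in zip((w3,w4),H)])
    r=least_squares(f,[.62,.329,.242]); print(q,r.x.round(4),np.sqrt((f(r.x)**2).mean()).round(2),[ [np.ptp(proj(d,corners(r.x,q)),axis=0).round(1)] for d in (w3,w4)])
# mouth grille in w4: dark pixels around
g=w4["img"].astype(int).sum(2); m=(g<130)
rows=np.where(m[40:140,230:364].any(1))[0]+40; cols=np.where(m[40:140,230:364].any(0))[0]+230; print("dark extents",rows.min(),rows.max(),cols.min(),cols.max())
E
```

```text
loose [(array([ 0.6147, -0.1789,  0.2241]), -5.8), (array([ 0.6108, -0.1746,  0.2323]), -4.6)]
shut [(array([0.6303, 0.0389, 0.2128]), 1.1), (array([0.6262, 0.0386, 0.2209]), 2.1)]
mouth [(array([0.6444, 0.2428, 0.2101]), 11.5), (array([0.6387, 0.2372, 0.2207]), 12.5)]
grip [(array([0.6228, 0.3338, 0.2353]), 7.1), (array([0.6182, 0.3266, 0.2443]), 8.1)]
grip [(array([0.6253, 0.3363, 0.2274]), 4.9), (array([0.6215, 0.3325, 0.2345]), 5.6), (array([0.6168, 0.3276, 0.2434]), 6.4)]
grip [(array([0.6259, 0.3289, 0.2278]), 5.6), (array([0.622 , 0.3281, 0.2348]), 6.1), (array([0.6171, 0.327 , 0.2436]), 6.8)]
blob [499.2  96. ] [481  81  35  28 733] pred [498.8  98.1]
blob [374.8  95.5] [365  84  21  24 419] pred [376.   97.3]
1.1 [0.6279 0.3322 0.2263] 5.35 [[array([35.4, 37.5])], [array([22. , 38.1])]]
1.2 [0.6267 0.3314 0.2283] 4.64 [[array([34.8, 35.2])], [array([22.3, 35.8])]]
1.3 [0.6251 0.3303 0.2311] 3.89 [[array([35.1, 32.6])], [array([22.5, 33.2])]]
1.4 [0.6236 0.3293 0.2335] 3.13 [[array([36.2, 29.6])], [array([22.7, 30.2])]]
1.5 [0.6222 0.3284 0.2354] 2.45 [[array([37. , 26.3])], [array([22.8, 26.8])]]
1.6 [0.6207 0.3275 0.2372] 2.17 [[array([37.7, 23.1])], [array([22.8, 23.2])]]
dark extents 56 128 230 339
```

```bash
python3 - <<'E'
from fit import *
w3=pickle.load(open("w3.pkl","rb")); w4=pickle.load(open("w4.pkl","rb"))
w2=dict(w3,origin=np.array([0.42579765,0.02535562,0.61841786]),attitude=np.array([131.41360332,3.27647786,90.41910347]),img=cv2.imread("pics/w2.png")[:,:,::-1])
for n,d in (("w2",w2),("w3",w3),("w4",w4)):
    F=[];B=[]
    for c in range(60,600,30):
        g=d["img"][:,c].astype(int).sum(1); e=np.diff(g)
        run=np.where(g>690)[0]; run=run[(run>100)&(run<225)]
        if len(run)<12: continue
        for L,r,z in ((F,run.min()-1,.39),(B,run.max()+1,.39)):
            o,v=ray(d,[(c,r)]); k=(z-o[2])/v[0,2]; L.append((o+k*v[0])[:2])
    for nm,L in (("front",F),("back",B)):
        L=np.array(L); p=np.polyfit(L[:,1],L[:,0],1); r=L[:,0]-np.polyval(p,L[:,1]); k=abs(r)<.004; p=np.polyfit(L[k,1],L[k,0],1); print(n,nm,"slope",p[0].round(4),"x at y=.04",np.polyval(p,.04).round(4),"x at .33",np.polyval(p,.33).round(4),k.sum(),len(k))
E
```

```text
Traceback (most recent call last):
TypeError: expected non-empty vector for x
```

```bash
python3 - <<'E'
from fit import *
w3=pickle.load(open("w3.pkl","rb")); w4=pickle.load(open("w4.pkl","rb"))
w2=dict(w3,origin=np.array([0.42579765,0.02535562,0.61841786]),attitude=np.array([131.41360332,3.27647786,90.41910347]),img=cv2.imread("pics/w2.png")[:,:,::-1])
for n,d in (("w2",w2),("w3",w3),("w4",w4)):
    m=(d["img"].astype(int).sum(2)>690).astype(np.uint8); m[:100]=0; m[225:]=0
    k,l,st,c=cv2.connectedComponentsWithStats(m); i=1+np.argmax(st[1:,2]); L={"front":[],"back":[]}
    for col in range(st[i,0]+10,st[i,0]+st[i,2]-10,20):
        r=np.where(l[:,col]==i)[0]
        if len(r)<10: continue
        for nm,row in (("front",r.min()-.8),("back",r.max()+.8)):
            o,v=ray(d,[(col,row)]); L[nm].append((o+(.39-o[2])/v[0,2]*v[0])[:2])
    for nm,A in L.items():
        A=np.array(A); f=least_squares(lambda p:(A[:,0]-p[0]-p[1]*(A[:,1]-.04))*1e3,[.63,0],loss="cauchy").x
        print(n,nm,len(A),"x(.04)",f[0].round(4),"slope",f[1].round(4))
E
```

```text
w2 front 31 x(.04) 0.6223 slope 0.0453
w2 back 31 x(.04) 0.6513 slope 0.0443
w3 front 31 x(.04) 0.6222 slope 0.0451
w3 back 31 x(.04) 0.6515 slope 0.0444
w4 front 24 x(.04) 0.6218 slope 0.0454
w4 back 24 x(.04) 0.6515 slope 0.0439
```

```bash
cat >> h.py <<'E'
def dp(x,t,y): return np.array([.7165,0,.078])+x*np.array([.8387,0,.5446])+t*np.array([-.5446,0,.8387])+np.array([0,y,0])
E
python3 - <<'E'
from h import *
s=get_state(); print(s["time_s"],s["tcp_pos"].round(4),s["joints"].round(0),s["gripper_width"])
for t in (.32,.25,.2,.166): print(t,dp(.0062,t,.328).round(4),rel(dp(.0062,t,.328)))
print("final from start",rel(dp(-.0501,.140,.3295))-rel(dp(.0062,.166,.328)))
E
```

```text
21.2667 [0.5875 0.2809 0.4679] [  59.   -3.  -15.   32.  -66. -158.] 0.03185435148483227
0.32 [0.5474 0.328  0.3498] [0.639 0.362 0.501]
0.25 [0.5855 0.328  0.2911] [0.639 0.382 0.967]
0.2 [0.6128 0.328  0.2491] [0.638 0.396 1.3  ]
0.166 [0.6313 0.328  0.2206] [0.638 0.406 1.527]
final from start [0.375 0.033 0.172]
```

Emit:
send_rows(
  moves=[
    {"slide": [0.16,0.1,0.08],"turn": 0,"gripper": 0.55},
    {"slide": [0.32,0.2,0.16],"turn": 0,"gripper": 0.55},
    {"slide": [0.48,0.3,0.26],"turn": 0,"gripper": 0.55},
    {"slide": [0.64,0.36,0.38],"turn": 0,"gripper": 0.55},
    {"slide": [0.64,0.36,0.5],"turn": 0,"gripper": 0.55},
  ],
)

```text
time_s: 21.68
tcp_pos: [0.5454, 0.3244, 0.3486]
eef_rot: [-175.9, 32.8, -177.0]
contact_force: [0.2, -1.2, -0.2]
gripper_width: 0.0481
gripper_force: 0.0
```

Emit:
send_rows(
  moves=[
    {"slide": [0,0.01,0.1],"turn": 0,"gripper": 0.55},
    {"slide": [0,0.02,0.2],"turn": 0,"gripper": 0.55},
    {"slide": [0,0.02,0.3],"turn": 0,"gripper": 0.55},
    {"slide": [0,0.02,0.4],"turn": 0,"gripper": 0.55},
    {"slide": [0,0.02,0.46],"turn": 0,"gripper": 0.55},
  ],
)

```text
time_s: 22.1
tcp_pos: [0.5889, 0.3218, 0.2968]
eef_rot: [-176.1, 32.2, -177.0]
contact_force: [-0.3, -0.4, -0.6]
gripper_width: 0.0483
gripper_force: 0.0
```

```bash
python3 - <<'E'
from h import *
s=get_state(); print(s["time_s"],s["tcp_pos"].round(4),s["eef_rot"].round(1),s["joints"].round(0),s["gripper_width"],s["contact_force"].round(1))
for t in (.2,.166): print(t,rel(dp(.0062,t,.328)))
a=cam("scene")
print([(np.round(r["location"],3).tolist(),round(r["p"],2)) for r in optics.look_for("scene","damper_grip")][:2])
M=R.from_euler('xyz',s["eef_rot"],degrees=True).as_matrix()
print("tcp px",proj(a,s["tcp_pos"]),"grip px",proj(a,[.622,.328,.235]))
g=a["img"].astype(int).sum(2)
for r in range(172,206,2): print(r,(g[r,418:462]//10).tolist())
E
```

```text
22.1 [0.5889 0.3218 0.2968] [-176.1   32.2 -177. ] [  59.    3.  -32.   41.  -47. -174.] 0.04825503144021752 [-0.3 -0.4 -0.6]
0.2 [0.033 0.057 0.352]
0.166 [0.03  0.066 0.578]
[([0.638, 0.324, 0.235], 0.61), ([0.419, -0.319, 0.022], 0.28)]
tcp px [[438.05646655 174.46218067]] grip px [[438.03477509 198.0169075 ]]
172 [57, 57, 57, 57, 57, 56, 55, 55, 55, 55, 55, 55, 54, 54, 54, 53, 53, 52, 52, 52, 51, 49, 49, 50, 49, 47, 47, 46, 47, 47, 46, 45, 44, 45, 45, 44, 44, 44, 44, 45, 44, 44, 43, 44]
174 [59, 59, 59, 60, 59, 59, 59, 59, 59, 59, 59, 59, 59, 59, 58, 59, 58, 59, 58, 58, 58, 58, 58, 58, 58, 58, 57, 57, 57, 57, 57, 56, 56, 57, 56, 55, 56, 56, 55, 55, 55, 54, 54, 54]
176 [59, 59, 60, 59, 59, 59, 59, 59, 59, 59, 59, 59, 59, 59, 59, 58, 59, 59, 58, 58, 58, 58, 58, 58, 58, 58, 58, 57, 57, 57, 57, 58, 57, 57, 57, 57, 57, 57, 57, 57, 57, 57, 57, 57]
178 [59, 59, 59, 58, 58, 58, 59, 59, 58, 58, 58, 58, 58, 58, 58, 58, 58, 57, 58, 58, 57, 58, 58, 57, 58, 57, 57, 57, 58, 57, 57, 57, 57, 57, 57, 57, 57, 57, 57, 57, 57, 56, 57, 56]
180 [58, 57, 58, 57, 57, 57, 57, 58, 58, 57, 57, 57, 57, 57, 
[... 1579 characters left out ...]
5, 31, 29, 28, 29, 30, 36, 42, 45, 47, 48, 48, 42, 28, 15, 9, 11, 11, 10, 17, 32, 46, 54, 56, 56, 56, 56, 56, 56, 56, 56, 56, 56, 57, 56, 56, 56, 56, 56, 56]
200 [39, 39, 37, 37, 34, 30, 28, 29, 29, 31, 32, 33, 34, 35, 39, 45, 44, 34, 21, 14, 14, 14, 15, 24, 39, 51, 55, 57, 56, 57, 58, 57, 58, 58, 57, 57, 57, 57, 57, 57, 57, 57, 56, 56]
202 [53, 48, 42, 38, 34, 31, 31, 31, 32, 32, 33, 34, 33, 32, 35, 44, 51, 51, 45, 39, 41, 45, 45, 48, 53, 57, 59, 59, 59, 58, 59, 59, 59, 59, 59, 59, 59, 59, 59, 59, 59, 59, 59, 59]
204 [51, 52, 48, 39, 31, 26, 28, 30, 32, 33, 33, 33, 32, 31, 35, 42, 51, 55, 50, 46, 51, 58, 60, 60, 60, 60, 60, 60, 60, 60, 60, 60, 60, 60, 59, 60, 60, 60, 60, 60, 60, 60, 60, 60]
```

```bash
cat > kin.py <<'E'
from h import *
from scipy.optimize import least_squares
D=[([-51.389,20.546,.682,0,-70.136,-16.507],[.254,-.625,.203],[180,0,-157.9]),
([-4.4,1.2,-3.6,0,-85.3,-85.2],[.4593,-.2242,.3614],[180,.07,-179.3]),
([1.2,43.3,71.7,.8,-116.6,-90.3],[.8353,-.1798,.4585],[-179.3,1.8,-179.5]),
([3.2,26.1,43,1.5,-103,-92.3],[.7437,-.1607,.4794],[-178.7,4,-179.5]),
([2.056,47.015,71.715,2.965,-106.976,-90.483],[.9178,-.1786,.4147],[-177.3,7.8,-179.3]),
([17.481,47.246,71.674,9.007,-99.815,-104.167],[.9822,.0459,.4425],[-175.5,16.3,-178.7]),
([25.598,46.278,71.665,14.128,-93.151,-111.016],[1.0065,.1676,.4953],[-175.6,25.7,-178]),
([30.989,47.505,71.668,18.533,-86.329,-116.097],[1.0339,.2604,.5148],[-176.1,33,-177.4]),
([34.64,-13.793,-15.62,22.755,-63.164,-129.05],[.5847,.0207,.5067],[-176.2,33,-177.4]),
([7.3,-16.5,-28.8,9,-45.6,-100.4],[.5276,-.1686,.3696],[-176.1,32.8,-177.5]),
([59,3,-32,41,-47,-174],[.5889,.3218,.2968],[-176.1,32.2,-177])]
E_=lambda a,x:R.from_euler(a,x,degrees=True)
def fk(j,p,s4,s6):
    A=E_('z',j[0]); t=A.apply([p[0],p[1],p[2]]); A=A*E_('y',j[1]); t=t+A.apply([p[3],0,p[4]])
    A=A*E_('y',-j[2]); t=t+A.apply([p[5],0,p[6]]); A=A*E_('x',s4*j[3])*E_('y',-j[4]); t=t+A.apply([p[7],p[9],p[10]])
    A=A*E_('x',s6*j[5]); return t, A*R.from_matrix(np.array([[0,0,1],[0,1,0],[-1,0,0]]).astype(float))*E_('z',p[8])
def res(p,s4,s6):
    o=[]
    for j,t,r in D:
        T,A=fk(j,p,s4,s6); o+=[*(T-t)*1e3,*((A*E_('xyz',r).inv()).as_rotvec()*500)]
    return np.array(o)
def model():
    best=None
    for s4 in(1,-1):
        for s6 in(1,-1):
            for y0 in(0,90,180,-90):
                r=least_squares(res,[.05,-.19,.3,0,.35,.35,0,.3,y0,0,0],args=(s4,s6),x_scale=[.1]*8+[10]+[.1]*2)
                if best is None or r.cost<best[0]: best=(r.cost,r.x,s4,s6)
    return best
def ik(m,pos,A,j0):
    f=lambda j:(lambda T,B:np.r_[(T-pos)*1e3,(B*A.inv()).as_rotvec()*500])(*fk(j,*m[1:]))
    r=least_squares(f,j0); return r.x,np.abs(r.fun).max()
E
python3 - <<'E'
from kin import *
m=model(); print("rms",np.sqrt(2*m[0]/66),m[1].round(4),m[2:])
A0=E_('xyz',[-176.1,33,-177.2]); j0=np.array(D[-1][0],float)
for tn in (0,-.1,-.15,-.2,-.3,2,1.85):
    A=A0*E_('z',tn*90); o=[]
    for x,t in ((.0062,.246),(.0062,.166),(-.02,.16),(-.0501,.14)):
        j,e=ik(m,dp(x,t,.328),A,j0-[0,0,0,0,0,tn*90]); o.append((j.round(0).astype(int).tolist(),round(e,1)))
    print(tn,o)
E
```

```text
rms 0.7181963219253673 [-3.000000e-03 -2.300000e-03  2.001000e-01  1.700000e-03  6.020000e-01
  4.659000e-01 -0.000000e+00  4.018000e-01  2.699482e+02 -1.891000e-01
 -1.000000e-03] (-1, -1)
0 [([59, 3, -34, 43, -46, -177], np.float64(0.0)), ([53, 9, -37, 52, -36, -183], np.float64(0.0)), ([53, 9, -41, 56, -34, -188], np.float64(0.0)), ([52, 10, -46, 64, -30, -196], np.float64(0.0))]
-0.1 [([59, 3, -34, 43, -46, -168], np.float64(0.0)), ([53, 9, -37, 52, -36, -174], np.float64(0.0)), ([53, 9, -41, 56, -34, -179], np.float64(0.0)), ([52, 10, -46, 64, -30, -187], np.float64(0.0))]
-0.15 [([59, 3, -34, 43, -46, -163], np.float64(0.0)), ([53, 9, -37, 52, -36, -169], np.float64(0.0)), ([53, 9, -41, 56, -34, -174], np.float64(0.0)), ([52, 10, -46, 64, -30, -183], np.float64(0.0))]
-0.2 [([59, 3, -34, 43, -46, -159], np.float64(0.0)), ([53, 9, -37, 52, -36, -165], np.float64(0.0)), ([53, 9, -41, 56, -34, -170], np.float64(0.0)), ([52, 10, -46, 64, -30, -178], np.float64(0.0))]
-0.3 [([59, 3, -34, 43, -46, -150], np.float64(0.0)), ([53, 9, -37, 52, -36, -156], np.float64(0.0)), ([53, 9, -41, 56, -34, -161], np.float64(0.0)), ([52, 10, -46, 64, -30, -169], np.float64(0.0))]
2 [([59, 3, -34, 43, -46, -357], np.float64(0.0)), ([53, 9, -37, 52, -36, -363], np.float64(0.0)), ([53, 9, -41, 56, -34, -368], np.float64(0.0)), ([52, 10, -46, 64, -30, -376], np.float64(0.0))]
1.85 [([59, 3, -34, 43, -46, -343], np.float64(0.0)), ([53, 9, -37, 52, -36, -349], np.float64(0.0)), ([53, 9, -41, 56, -34, -354], np.float64(0.0)), ([52, 10, -46, 64, -30, -363], np.float64(0.0))]
```

The fitted kinematics (0.7 mm) show joint 6 reaching its limit at the grip with this yaw. I'll back off and take the half-turn grasp, lined up with the rack's 2.6° yaw. By calculation the camera stays about 45 mm from the bar's corner.

Emit:
send_rows(
  moves=[
    {"slide": [0,0,-0.2],"turn": -0.02,"gripper": 0.55},
    {"slide": [0,0,-0.45],"turn": -0.08,"gripper": 0.55},
    {"slide": [0,0,-0.7],"turn": -0.15,"gripper": 0.55},
    {"slide": [0,0,-0.9],"turn": -0.22,"gripper": 0.55},
    {"slide": [0,0,-1],"turn": -0.3,"gripper": 0.55},
  ],
)

```text
time_s: 22.62
tcp_pos: [0.5069, 0.33, 0.4298]
eef_rot: [-160.9, 27.0, -146.2]
contact_force: [0.3, -0.1, 0.6]
gripper_width: 0.0484
gripper_force: 0.0
```

Emit:
send_rows(
  moves=[
    {"slide": [0,0,0],"turn": -0.08,"gripper": 0.55},
    {"slide": [0,0,0],"turn": -0.16,"gripper": 0.55},
    {"slide": [0,0,0],"turn": -0.24,"gripper": 0.55},
    {"slide": [0,0,0],"turn": -0.32,"gripper": 0.55},
    {"slide": [0,0,0],"turn": -0.39,"gripper": 0.55},
  ],
)

```text
time_s: 23.03
tcp_pos: [0.5076, 0.3293, 0.4255]
eef_rot: [-149.4, 11.4, -112.5]
contact_force: [0.6, 0.5, 0.5]
gripper_width: 0.0483
gripper_force: 0.0
```

Emit:
send_rows(
  moves=[
    {"slide": [0,0,0],"turn": -0.08,"gripper": 0.55},
    {"slide": [0,0,0],"turn": -0.16,"gripper": 0.55},
    {"slide": [0,0,0],"turn": -0.24,"gripper": 0.55},
    {"slide": [0,0,0],"turn": -0.32,"gripper": 0.55},
    {"slide": [0,0,0],"turn": -0.39,"gripper": 0.55},
  ],
)

```text
time_s: 23.45
tcp_pos: [0.5077, 0.3293, 0.4254]
eef_rot: [-148.2, -7.2, -82.6]
contact_force: [-0.4, -0.1, -0.4]
gripper_width: 0.0484
gripper_force: 0.0
```

Emit:
send_rows(
  moves=[
    {"slide": [0,0,0],"turn": -0.08,"gripper": 0.55},
    {"slide": [0,0,0],"turn": -0.16,"gripper": 0.55},
    {"slide": [0,0,0],"turn": -0.24,"gripper": 0.55},
    {"slide": [0,0,0],"turn": -0.32,"gripper": 0.55},
    {"slide": [0,0,0],"turn": -0.39,"gripper": 0.55},
  ],
)

```text
time_s: 23.87
tcp_pos: [0.5077, 0.3292, 0.4254]
eef_rot: [-157.2, -23.8, -50.3]
contact_force: [-1.3, -0.7, -0.4]
gripper_width: 0.048
gripper_force: 0.0
```

Emit:
send_rows(
  moves=[
    {"slide": [0,0,0],"turn": -0.08,"gripper": 0.55},
    {"slide": [0,0,0],"turn": -0.16,"gripper": 0.55},
    {"slide": [0,0,0],"turn": -0.24,"gripper": 0.55},
    {"slide": [0,0,0],"turn": -0.32,"gripper": 0.55},
    {"slide": [0,0,0],"turn": -0.39,"gripper": 0.55},
  ],
)

```text
time_s: 24.28
tcp_pos: [0.5077, 0.3292, 0.4254]
eef_rot: [-176.0, -32.3, -11.5]
contact_force: [0.0, 0.4, 0.2]
gripper_width: 0.0482
gripper_force: 0.0
```

```bash
python3 - <<'E'
from kin import *
s=get_state(); print(s["time_s"],s["tcp_pos"].round(4),s["eef_rot"].round(1),s["joints"].round(0),s["gripper_width"].round(4))
M=E_('xyz',s["eef_rot"]).as_matrix(); print(M.round(3).tolist(), "yaw misalign",np.degrees(np.arcsin(M[:,0]@np.array([.0453,.999,0]))).round(1))
E
```

```text
Traceback (most recent call last):
AttributeError: 'float' object has no attribute 'round'
```

```bash
python3 - <<'E'
from kin import *
s=get_state(); print(s["joints"].round(0),s["gripper_width"])
M=E_('xyz',s["eef_rot"]).as_matrix(); print(M.round(3).tolist())
yr=np.array([.0453,.999,0]); print("turn about tool z to align:",np.degrees(np.arctan2(M[:,0]@yr,-(M[:,1]@yr))).round(1), "tool x.yr",(M[:,0]@yr).round(3),"tool y.yr",(M[:,1]@yr).round(3))
E
```

```text
[ 70.  -5. -22.  34. -67.  -3.] 0.048220002731169165
[[0.828, -0.163, 0.536], [-0.169, -0.985, -0.038], [0.534, -0.059, -0.843]]
turn about tool z to align: -7.5 tool x.yr -0.131 tool y.yr -0.991
```

Emit:
send_rows(
  moves=[
    {"slide": [0,0,0],"turn": -0.08,"gripper": 0.55},
    {"slide": [0,0,0],"turn": -0.083,"gripper": 0.55},
    {"slide": [0,0,0],"turn": -0.083,"gripper": 0.55},
    {"slide": [0,0,0],"turn": -0.083,"gripper": 0.55},
    {"slide": [0,0,0],"turn": -0.083,"gripper": 0.55},
  ],
)

```text
time_s: 24.7
tcp_pos: [0.5078, 0.3297, 0.4245]
eef_rot: [179.5, -32.5, -3.3]
contact_force: [0.5, -0.1, 0.5]
gripper_width: 0.0483
gripper_force: 0.0
```

```bash
python3 - <<'E'
from kin import *
s=get_state(); print(s["time_s"],s["tcp_pos"].round(4),s["joints"].round(0))
A=E_('xyz',s["eef_rot"]); M=A.as_matrix(); print(M.round(3).tolist())
m=model(); j=s["joints"]
for x,t in ((.0062,.4),(.0062,.246),(.0062,.166),(-.02,.16),(-.0501,.14)):
    P=dp(x,t,.328+(.0015 if x<0 else 0)); j,e=ik(m,P,A,j); print(x,t,P.round(4),rel(P,s),j.round(0),"cam",(P+M@[.072,0,-.181]).round(3))
E
```

```text
24.7 [0.5078 0.3297 0.4245] [ 70.  -5. -22.  34. -67.   4.]
[[0.842, -0.062, 0.535], [-0.048, -0.998, -0.039], [0.537, 0.007, -0.844]]
0.0062 0.4 [0.5039 0.328  0.4169] [-0.049  0.013  0.029] [ 71.  -5. -23.  34. -67.   3.] cam [0.468 0.332 0.608]
0.0062 0.246 [0.5877 0.328  0.2877] [-0.04  -0.028  1.055] [ 59.   4. -33.  42. -46.  -0.] cam [0.551 0.332 0.479]
0.0062 0.166 [0.6313 0.328  0.2206] [-0.036 -0.049  1.588] [ 53.   9. -36.  50. -36.  -6.] cam [0.595 0.332 0.412]
-0.02 0.16 [0.6126 0.3295 0.2013] [-0.21  -0.052  1.629] [ 54.   9. -40.  54. -34. -11.] cam [0.576 0.333 0.393]
-0.0501 0.14 [0.5982 0.3295 0.1681] [-0.41  -0.048  1.765] [ 52.  10. -45.  61. -31. -19.] cam [0.562 0.333 0.359]
```

Emit:
send_rows(
  moves=[
    {"slide": [-0.04,-0.01,0.22],"turn": 0,"gripper": 0.55},
    {"slide": [-0.04,-0.01,0.44],"turn": 0,"gripper": 0.55},
    {"slide": [-0.04,-0.02,0.66],"turn": 0,"gripper": 0.55},
    {"slide": [-0.04,-0.03,0.86],"turn": 0,"gripper": 0.55},
    {"slide": [-0.04,-0.03,1],"turn": 0,"gripper": 0.55},
  ],
)

```text
time_s: 25.12
tcp_pos: [0.5838, 0.328, 0.2914]
eef_rot: [179.3, -32.4, -3.1]
contact_force: [-0.0, 0.5, -0.2]
gripper_width: 0.0482
gripper_force: 0.0
```

Emit:
send_rows(
  moves=[
    {"slide": [0,0,0.05],"turn": 0,"gripper": 0.55},
    {"slide": [0,-0.01,0.12],"turn": 0,"gripper": 0.55},
    {"slide": [0,-0.01,0.18],"turn": 0,"gripper": 0.55},
    {"slide": [0,-0.01,0.22],"turn": 0,"gripper": 0.55},
    {"slide": [0,-0.01,0.22],"turn": 0,"gripper": 0.55},
  ],
)

```text
time_s: 25.53
tcp_pos: [0.6013, 0.3288, 0.266]
eef_rot: [179.3, -32.4, -3.1]
contact_force: [0.3, -0.3, 0.5]
gripper_width: 0.0482
gripper_force: 0.0
```

```bash
python3 - <<'E'
from fit import *
s=get_state(); print(s["time_s"],s["tcp_pos"].round(4),s["eef_rot"].round(1),s["joints"].round(0),s["contact_force"].round(1))
for t in (.2,.166): print(t,rel(dp(.0062,t,.328)))
w=cam("wrist"); pickle.dump(w,open("w5.pkl","wb")); print(proj(w,[.622,.328,.235]),proj(w,s["tcp_pos"]))
print([(np.round(r["location"],3).tolist(),round(r["p"],2)) for r in optics.look_for("wrist","damper_grip")][:2])
a=cam("scene"); print("scene",blobs(a,proj(a,[.622,.328,.235])[0],14,200))
E
```

```text
25.5333 [0.6013 0.3288 0.266 ] [179.3 -32.4  -3.1] [ 57.   5. -34.  44. -43.  -2.] [ 0.3 -0.3  0.5]
0.2 [ 0.004 -0.     0.136]
0.166 [ 0.006 -0.009  0.363]
[[322.16922231 217.22153872]] [[323.11605682 237.30008011]]
[([0.619, 0.324, 0.257], 0.59)]
scene [([438.7, 194.1], [436, 188, 6, 13, 70])]
```

Emit:
send_rows(
  moves=[
    {"slide": [0,0,0.08],"turn": 0,"gripper": 0.55},
    {"slide": [0,0,0.16],"turn": 0,"gripper": 0.55},
    {"slide": [0,-0.01,0.24],"turn": 0,"gripper": 0.55},
    {"slide": [0,-0.01,0.3],"turn": 0,"gripper": 0.55},
    {"slide": [0,-0.01,0.34],"turn": 0,"gripper": 0.55},
  ],
)

```text
time_s: 26.1
tcp_pos: [0.6287, 0.3285, 0.2232]
eef_rot: [179.4, -32.5, -3.0]
contact_force: [0.9, 0.1, 0.3]
gripper_width: 0.0479
gripper_force: 0.0
```

Emit:
send_rows(
  moves=[
    {"slide": [0,0,0],"turn": 0,"gripper": 0.1},
    {"slide": [0,0,0],"turn": 0,"gripper": 0.1},
    {"slide": [0,0,0],"turn": 0,"gripper": 0.1},
    {"slide": [0,0,0],"turn": 0,"gripper": 0.1},
    {"slide": [0,0,0],"turn": 0,"gripper": 0.1},
  ],
  newtons=10,
)

```text
time_s: 26.52
tcp_pos: [0.6285, 0.3268, 0.224]
eef_rot: [179.2, -32.5, -3.1]
contact_force: [-3.8, -12.1, 6.8]
gripper_width: 0.0202
gripper_force: 6.0
```

```bash
python3 - <<'E'
from fit import *
s=get_state(); print(s["time_s"],s["tcp_pos"].round(4),s["eef_rot"].round(1),s["joints"].round(0),s["contact_force"].round(1),s["gripper_width"],s["gripper_force"])
D=np.array([.7165,0,.078]); P=s["tcp_pos"]-D; print("xp,t",(P@xp).round(4),(P@zp).round(4))
a=cam("scene"); print("scene",blobs(a,proj(a,[.622,.328,.235])[0],14,200))
print(rel(dp(-.0501,.140,.3295)))
E
```

```text
26.5167 [0.6285 0.3268 0.224 ] [179.2 -32.5  -3.1] [ 53.   9. -37.  50. -36.  -6.] [ -3.8 -12.1   6.8] 0.02015438016378772 5.994448810815811
xp,t 0.0057 0.1704
scene [([439.4, 192.9], [436, 185, 9, 16, 97])]
[-0.37  -0.011  0.206]
```

The grip is held: the opening reads 20.2 mm, the thickness of the grip. Now I'll follow the lever's arc, first to about q = 1.2.

Emit:
send_rows(
  moves=[
    {"slide": [-0.036,0.01,0.005],"turn": 0,"gripper": 0.1},
    {"slide": [-0.07,0.01,0.011],"turn": 0,"gripper": 0.1},
    {"slide": [-0.103,0.01,0.019],"turn": 0,"gripper": 0.1},
    {"slide": [-0.14,0.01,0.03],"turn": 0,"gripper": 0.1},
    {"slide": [-0.175,0.01,0.042],"turn": 0,"gripper": 0.1},
  ],
)

```text
time_s: 26.98
tcp_pos: [0.6093, 0.3275, 0.204]
eef_rot: [179.4, -32.5, -3.1]
contact_force: [-0.4, -5.1, 4.2]
gripper_width: 0.0201
gripper_force: 10.0
```

```bash
python3 - <<'E'
from fit import *
s=get_state(); print(s["time_s"],s["tcp_pos"].round(4),s["eef_rot"].round(1),s["contact_force"].round(1),s["gripper_width"],s["gripper_force"])
D=np.array([.7165,0,.078]); P=s["tcp_pos"]-D; F=s["contact_force"]; print("xp,t",(P@xp).round(4),(P@zp).round(4),"F xp,zp",(F@xp).round(1),(F@zp).round(1))
a=cam("scene"); print("scene",blobs(a,proj(a,[.60,.328,.232])[0],16,200))
print(rel(dp(-.053,.143,.3275)))
E
```

```text
26.9833 [0.6093 0.3275 0.204 ] [179.4 -32.5  -3.1] [-0.4 -5.1  4.2] 0.020141482800614112 10.000583678483963
xp,t -0.0213 0.1641 F xp,zp 2.0 3.8
scene [([437.5, 192.7], [434, 186, 9, 15, 88])]
[-0.202  0.003  0.139]
```

Emit:
send_rows(
  moves=[
    {"slide": [-0.046,0.002,0.022],"turn": 0,"gripper": 0.1},
    {"slide": [-0.088,0.002,0.046],"turn": 0,"gripper": 0.1},
    {"slide": [-0.13,0.002,0.073],"turn": 0,"gripper": 0.1},
    {"slide": [-0.168,0.002,0.105],"turn": 0,"gripper": 0.1},
    {"slide": [-0.202,0.002,0.139],"turn": 0,"gripper": 0.1},
  ],
)

```text
time_s: 27.45
tcp_pos: [0.5943, 0.3281, 0.1694]
eef_rot: [179.4, -32.4, -3.0]
contact_force: [-5.6, -3.6, 4.8]
gripper_width: 0.02
gripper_force: 10.0
```

```bash
python3 - <<'E'
from fit import *
for i in range(3): a=cam("scene")
s=get_state(); print(s["time_s"],s["tcp_pos"].round(4),s["eef_rot"].round(1),s["contact_force"].round(1),s["gripper_width"],s["gripper_force"])
D=np.array([.7165,0,.078]); P=s["tcp_pos"]-D; F=s["contact_force"]; print("xp,t",(P@xp).round(4),(P@zp).round(4),"F xp,zp",(F@xp).round(1),(F@zp).round(1))
pad=np.array([P@xp-.0135,P@zp+.019-.0955]); print("r",np.hypot(*pad).round(4),"q",np.arctan2(pad[1],-pad[0]).round(3))
E
```

```text
27.6 [0.594  0.3281 0.1683] [179.3 -32.3  -2.9] [-7.9 -0.6 -0.6] 0.020265270133973202 10.011687129735947
xp,t -0.0535 0.1425 F xp,zp -6.9 3.7
r 0.094 q 0.778
```

The lever has followed to an estimated q of 0.775 (two estimates agree, low forces). I'll release and back straight out.

Emit:
send_rows(
  moves=[
    {"slide": [0,0,0],"turn": 0,"gripper": 0.35},
    {"slide": [0,0,0],"turn": 0,"gripper": 0.5},
    {"slide": [0,0,0],"turn": 0,"gripper": 0.55},
    {"slide": [0,0,0],"turn": 0,"gripper": 0.55},
    {"slide": [0,0,0],"turn": 0,"gripper": 0.55},
  ],
)

```text
time_s: 28.02
tcp_pos: [0.5954, 0.3283, 0.1703]
eef_rot: [179.4, -32.5, -3.0]
contact_force: [0.5, -0.2, -0.6]
gripper_width: 0.0457
gripper_force: 0.0
```

Emit:
send_rows(
  moves=[
    {"slide": [0,0,-0.1],"turn": 0,"gripper": 0.55},
    {"slide": [0,0,-0.3],"turn": 0,"gripper": 0.55},
    {"slide": [0,0,-0.5],"turn": 0,"gripper": 0.55},
    {"slide": [0,0,-0.7],"turn": 0,"gripper": 0.55},
    {"slide": [0,0,-0.9],"turn": 0,"gripper": 0.55},
  ],
)

```text
time_s: 28.43
tcp_pos: [0.522, 0.3333, 0.285]
eef_rot: [179.4, -32.4, -3.0]
contact_force: [-0.3, -0.2, 0.4]
gripper_width: 0.0483
gripper_force: 0.0
```

Emit:
send_rows(
  moves=[
    {"slide": [-0.1,0.15,-0.2],"turn": 0,"gripper": 0.55},
    {"slide": [-0.2,0.3,-0.4],"turn": 0,"gripper": 0.55},
    {"slide": [-0.2,0.5,-0.5],"turn": 0,"gripper": 0.55},
    {"slide": [-0.2,0.7,-0.6],"turn": 0,"gripper": 0.55},
    {"slide": [-0.2,0.7,-0.6],"turn": 0,"gripper": 0.55},
  ],
)

```text
time_s: 28.85
tcp_pos: [0.4422, 0.2304, 0.3479]
eef_rot: [179.8, -32.5, -3.3]
contact_force: [0.5, 0.8, -0.4]
gripper_width: 0.0482
gripper_force: 0.0
```

```bash
python3 - <<'E'
from fit import *
s=get_state(); print(s["time_s"],s["tcp_pos"].round(4),s["contact_force"].round(1))
A=cam("scene"); B=cam("side"); w=cam("wrist"); D=np.array([.7165,0,.078]); pv=dp(.0135,.0955,.328)
G=dp(.0135-.0622,.0955+.0622,.3295); print("expected grip",G.round(4),"pivot",pv.round(4))
for n,d in (("scene",A),("side",B),("wrist",w)):
    print(n,"pred",proj(d,G)[0].round(1),blobs(d,proj(d,G)[0],18,200),[(np.round(r["location"],3).tolist(),round(r["p"],2)) for r in optics.look_for(n,"damper_grip")][:2])
for q in (.685,.735,.785,.835,.885):
    g=dp(.0135-.088*np.cos(q),.0955+.088*np.sin(q),.3295); print(q,[proj(d,corners(g,q)).mean(0).round(1).tolist() for d in (A,B)])
for n in ("loose_cap","shut_cap"): print(n,[(np.round(r["location"],3).tolist(),round(r["p"],2)) for r in optics.look_for("scene",n)][:1])
pickle.dump((A,B,w),open("fin.pkl","wb"))
E
```

```text
28.85 [0.4422 0.2304 0.3479] [ 0.5  0.8 -0.4]
expected grip [0.5898 0.3295 0.1837] pivot [0.6758 0.328  0.1654]
scene pred [433.4 203.4] [([434.4, 197.7], [432, 193, 6, 10, 52]), ([416.8, 210.1], [415, 207, 6, 8, 35])] [([0.618, 0.325, 0.196], 0.61), ([0.681, -0.17, 0.189], 0.54)]
side pred [227.9 267.6] [([225.8, 270.1], [210, 256, 30, 30, 456])] [([0.605, 0.333, 0.194], 0.74), ([0.644, -0.165, 0.221], 0.43)]
wrist pred [238.6 150. ] [([236.6, 147.7], [226, 132, 22, 34, 596])] [([0.596, 0.325, 0.2], 0.93)]
0.685 [[432.8, 205.2], [228.9, 270.7]]
0.735 [[433.1, 204.3], [228.5, 269.2]]
0.785 [[433.4, 203.4], [227.9, 267.6]]
0.835 [[433.7, 202.6], [227.3, 266.1]]
0.885 [[434.0, 201.9], [226.6, 264.5]]
loose_cap [([0.657, -0.168, 0.21], 0.95)]
shut_cap [([0.667, 0.041, 0.211], 0.61)]
```

Emit:
send_rows(
  moves=[
    {"slide": [0,-0.25,-0.1],"turn": 0,"gripper": 0.55},
    {"slide": [0,-0.5,-0.2],"turn": 0,"gripper": 0.55},
    {"slide": [0,-0.75,-0.2],"turn": 0,"gripper": 0.55},
    {"slide": [0,-1,-0.2],"turn": 0,"gripper": 0.55},
    {"slide": [0,-1,-0.2],"turn": 0,"gripper": 0.55},
  ],
)

```text
time_s: 29.67
tcp_pos: [0.4365, 0.3907, 0.3668]
eef_rot: [179.1, -32.5, -2.8]
contact_force: [0.0, -0.3, 0.7]
gripper_width: 0.0483
gripper_force: 0.0
```

```bash
python3 - <<'E'
from fit import *
s=get_state(); print(s["time_s"],s["tcp_pos"].round(4),s["contact_force"].round(1))
A,B,w=pickle.load(open("fin.pkl","rb")); w2=cam("wrist"); pickle.dump(w2,open("fin2.pkl","wb")); D=np.array([.7165,0,.078])
G=dp(.0135-.0622,.0955+.0622,.3295)
for T in (150,200):
    for q in (.6,.95):
        x=fit([w,w2],G,q,T); P=x[:3]-D; r=np.array([P@xp-.0135,P@zp-.0955]); print("  xp,t",(P@xp).round(4),(P@zp).round(4),"r",np.hypot(*r).round(4),"q from pivot",np.arctan2(r[1],-r[0]).round(3))
E
```

```text
29.6667 [0.4365 0.3907 0.3668] [ 0.  -0.3  0.7]
blob [238.3 145.4] [228 130  19  35 383] pred [238.6 150. ]
blob [398.7 131.4] [ 357  109   99   51 1442] pred [361.2 146.4]
grip [0.577  0.3181 0.2299] q 0.439 rms 21.73
  xp,t -0.0343 0.2034 r 0.118 q from pivot 1.154
blob [238.3 145.4] [228 130  19  35 383] pred [238.6 150. ]
blob [398.7 131.4] [ 357  109   99   51 1442] pred [361.2 146.4]
grip [0.5823 0.3216 0.2109] q 1.234 rms 24.71
  xp,t -0.0402 0.1845 r 0.1039 q from pivot 1.028
blob [236.7 146.6] [226 129  22  37 634] pred [238.6 150. ]
blob [375.8 253.8] [370 238  17  27 289] pred [361.2 146.4]
grip [0.5602 0.3204 0.2155] q 0.517 rms 49.59
  xp,t -0.0562 0.2005 r 0.126 q from pivot 0.985
blob [236.7 146.6] [226 129  22  37 634] pred [238.6 150. ]
blob [375.8 253.8] [370 238  17  27 289] pred [361.2 146.4]
grip [0.5645 0.3209 0.2148] q 0.87 rms 50.5
  xp,t -0.053 0.1976 r 0.1218 q from pivot 0.993
```

```bash
python3 - <<'E'
from fit import *
A,B,w=pickle.load(open("fin.pkl","rb")); v=pickle.load(open("fin2.pkl","rb"))
for d,(u0,u1),(r0,r1) in ((w,(218,258),(122,176)),(v,(338,386),(118,176))):
    g=d["img"].astype(int).sum(2)
    for r in range(r0,r1,2): print(r,' '.join('%2d'%(x//10) for x in g[r,u0:u1:2]))
    print()
G=lambda q:dp(.0135-.088*np.cos(q),.0955+.088*np.sin(q),.3295)
for q in (.685,.785,.885):
    for d in (w,v):
        c=proj(d,corners(G(q),q)); print(q,"bbox",c.min(0).round(1),c.max(0).round(1))
E
```

```text
122 39 39 39 39 39 39 39 39 39 40 64 70 51 28 35 39 39 42 45 46
124 37 37 37 37 37 37 37 37 36 43 67 70 45 28 34 36 36 39 42 42
126 35 35 35 35 35 35 35 35 35 47 69 67 37 29 34 35 35 37 39 35
128 34 34 34 34 34 34 32 27 24 31 41 36 21 25 33 33 33 35 37 28
130 32 32 32 32 32 32 26 15 14 14 14 13 14 15 27 32 31 32 35 27
132 32 32 32 31 28 27 21 15 14 15 15 14 14 13 21 31 36 35 32 27
134 33 31 33 30 24 23 18 14 14 14 14 14 14 13 20 37 40 35 25 27
136 33 32 33 29 24 22 16 14 14 15 14 15 14 13 16 37 40 40 38 33
138 33 32 33 29 23 21 15 14 15 14 14 15 14 14 13 30 39 39 38 35
140 33 32 33 28 23 19 14 14 14 14 14 14 14 14 13 25 37 36 36 36
142 32 32 32 27 23 18 14 15 14 14 14 14 14 13 13 27 37 36 36 36
144 33 32 33 27 23 16 14 14 14 14 14 14 14 13 14 30 36 35 35 35
146 33 32 32 26 22 15 15 14 14 14 14 14 13 13 15 32 36 35 35 35
148 34 34 32 25 20 15 14 15 15 15 15 14 13 13 18 35 38 38 38 38
150 33 35 34 25 20 17 17 17 18 17 17 15 14 13 22 37 38 38 38 38
152 32 34 32 25 19 17 17 17 17 17 17 15 14 13 24 38 37 37 37 37
154 25 26 27 24 18 17 17 17 17 17 16 15 14 13 26 37 37 37 37 37
156 25 25 26
[... 2367 characters left out ...]
 38 38 38
164 64 64 64 64 64 64 64 64 64 63 64 64 64 64 64 64 64 64 64 58 40 38 39 39
166 64 64 64 64 64 64 64 64 64 64 64 64 64 64 64 64 64 64 64 64 55 41 39 39
168 64 64 64 64 64 64 65 65 65 65 65 65 65 65 65 65 65 65 65 65 64 44 40 41
170 65 65 65 66 66 65 66 66 66 66 66 66 66 66 66 66 66 66 66 67 63 45 41 41
172 66 66 66 67 66 66 66 66 66 66 66 66 66 65 61 60 60 60 60 60 57 48 41 41
174 66 66 66 65 65 65 65 59 53 46 46 46 46 48 46 40 40 40 40 40 40 40 39 39

0.685 bbox [228.7 133.1] [250.7 175. ]
0.685 bbox [350.7 130.7] [371.1 170. ]
0.785 bbox [226.2 129. ] [249.7 171.2]
0.785 bbox [351.2 126.8] [372.2 166.3]
0.885 bbox [223.7 124.5] [248.6 166.4]
0.885 bbox [351.6 122.6] [373.2 161.6]
```

```bash
python3 - <<'E'
from fit import *
A,B,w=pickle.load(open("fin.pkl","rb")); 
A0=dict(A,img=cv2.imread("pics/scene0.png")[:,:,::-1]); B0=dict(B,img=cv2.imread("pics/side0.png")[:,:,::-1])
G=lambda q,dx=0,dt=0:dp(.0135+dx-.088*np.cos(q),.0955+dt+.088*np.sin(q),.328+.0015*(q<1.2))
for n,d,(u0,u1),(r0,r1) in (("scene now",A,(424,448),(186,212)),("side t0",B0,(196,236),(224,264)),("side now",B,(204,252),(248,294))):
    g=d["img"].astype(int).sum(2); print(n)
    for r in range(r0,r1,2): print(r,' '.join('%2d'%(x//10) for x in g[r,u0:u1:2]))
for q in (1.4,1.486,1.55,.685,.735,.785,.835,.885):
    o=[]
    for d in (A,B):
        c=proj(d,corners(G(q),q)); o+=[((c.min(0)+c.max(0))/2).round(1).tolist(),np.ptp(c,axis=0).round(0).tolist()]
    print(q,o,"pivot",proj(B,dp(.0135,.0955,.328))[0].round(0) if q==.785 else "")
E
```

```text
scene now
186 69 67 59 55 55 54 54 54 54 54 54 53
188 70 69 66 56 54 53 53 53 53 53 53 53
190 70 70 68 56 51 50 51 53 54 55 55 56
192 69 69 62 50 31 24 26 47 56 56 56 56
194 62 59 52 42 16  8 12 44 55 56 55 56
196 52 48 45 39 13  4 10 40 55 56 55 55
198 41 39 47 42 14  7 10 35 54 55 56 56
200 38 42 52 46 17  8  8 32 54 56 56 56
202 41 43 55 52 24 13 15 34 56 58 58 58
204 37 46 56 49 32 33 41 46 58 59 59 59
206 38 49 52 39 37 42 59 57 59 59 59 59
208 42 54 50 44 50 49 65 61 60 60 60 60
210 42 56 49 54 55 52 66 62 61 61 61 61
side t0
224 26 27 27 28 29 27 26 26 27 13 12  4 34  6  5 23 36  7  4 30
226 26 27 29 29 29 27 27 26 35 13 34 42  5  5 30 26  3  5 33 22
228 26 28 29 29 30 28 27 26 30 13 21  3  6 33 16  3  7 30 16  4
230 35 32 30 29 30 28 27 26 30 28 12  8 33 14  6  8 35  8  4 16
232 40 39 41 42 34 31 27 42 29 50 12 12  6  5 13 46  4  4 30 29
234 40 42 44 43 46 48 46 51 29 48 10 12 11 11 40  6  4 29 19  4
236 43 43 44 46 47 39 58 54 27  9  9  8 12 10  6  4 48 20  6  5
238 43 44 45 46 39 34 56 45 11 10 10 10  9 13 12 18 17  5  3 34
240 44 47 47 34 21 50 50  9 10 11 11  8 10  8 11 1
[... 2372 characters left out ...]
40 38 38 38 38 40 41 41 36
292 33 29 28 28 24 17 12  9 30 38 37 37 38 40 39 38 38 38 39 38 41 40 37 38
1.4 [[437.4, 197.9], [9.0, 16.0], [215.9, 248.0], [22.0, 21.0]] pivot 
1.486 [[438.1, 198.1], [10.0, 16.0], [213.5, 245.6], [21.0, 22.0]] pivot 
1.55 [[438.6, 198.3], [10.0, 17.0], [211.6, 243.9], [21.0, 23.0]] pivot 
0.685 [[432.8, 205.2], [10.0, 16.0], [228.8, 270.8], [24.0, 18.0]] pivot 
0.735 [[433.1, 204.3], [10.0, 17.0], [228.4, 269.3], [24.0, 17.0]] pivot 
0.785 [[433.4, 203.4], [10.0, 17.0], [227.8, 267.7], [24.0, 17.0]] pivot [199. 263.]
0.835 [[433.8, 202.6], [10.0, 17.0], [227.2, 266.2], [24.0, 16.0]] pivot 
0.885 [[434.1, 201.9], [10.0, 17.0], [226.6, 264.6], [25.0, 15.0]] pivot
```

```bash
python3 - <<'E'
from h import *
s=get_state(); print(s["time_s"],s["contact_force"].round(1)); print(order.close_job())
E
```

```text
29.7167 [-0.4 -1.2  0.1]
the job is handed in; nothing more can be done
None
```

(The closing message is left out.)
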